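# Ready the carving machine and start it

### The job

Get the violin maker's carving machine ready and start it: stand every toppled varnish bottle upright on the cork mat so that nothing is shaken off the bench, and lay each wooden blank fully down and flat, either face up, in the recess of the machine's bed that matches its outline. When all that is done, press the keys of the key box fully down and let them up again, one at a time and in this order: the square key (suction), the bar key (lamp), the round key (start). Leave everything else on the bench where it is.

Things in the scene. Friction and masses are not known exactly. Their poses are not given: they have to be found in the camera images.
- disc: round blank of pale wood, a disc 66 mm across and 24 mm thick, lying flat; origin at its centre, 12 mm above what it lies on, z up
- square: square blank of pale wood, 58 x 58 mm and 24 mm thick, lying flat; origin at its centre, 12 mm above what it lies on, x and y along its sides, z up
- oblong: oblong blank of pale wood, 92 mm long (its own x) by 44 mm wide (its own y) and 24 mm thick, lying flat; origin at its centre, 12 mm above what it lies on, z up
- tall_bottle: closed square-section brown glass varnish bottle with a black round cap and a paper label, lying on one of its flat sides at the start; glass body 46 x 46 mm and 105 mm long, with the cap (28 mm across) 135 mm in all, 0.2 kg; origin on its axis 55 mm from its base, its own z runs from base to cap (up when it stands), x and y square to its sides
- short_bottle: closed square-section brown glass varnish bottle, squatter than the other, lying on one of its flat sides at the start; glass body 56 x 56 mm and 80 mm long, with the cap (34 mm across) 108 mm in all, 0.2 kg; origin on its axis 55 mm from its base, its own z runs from base to cap (up when it stands), x and y square to its sides
- mat_top (a point): centre of the upper face of the cork mat, which is fixed to the bench on the left; the mat is 120 mm (x) by 200 mm (y), 4 mm thick; z up
- machine: the carving machine, fixed: an aluminium bed plate 120 mm (its x) by 330 mm (its y), 20 mm high, with three recesses (nests) 10 mm deep in its top; origin under the plate's centre. Behind the plate (own x 100 to 190 mm) stands a 30 mm high beam with the parked carving head on it, 200 mm high, at own y 40 to 140 mm
- nest_disc (a point): centre of the floor of the round nest, 72 mm across, 10 mm deep, its rim 20 mm above the bench; right-hand end of the bed as the robot sees it; axes as the machine's
- nest_square (a point): centre of the floor of the square nest, 64 x 64 mm, sides along its x and y, 10 mm deep; middle of the bed; axes as the machine's
- nest_oblong (a point): centre of the floor of the oblong nest, 98 mm along its x by 50 mm along its y, 10 mm deep; left-hand end of the bed; axes as the machine's
- key_square_top (a point): centre of the upper face of the square white key (36 x 36 mm) on the key box; the key box (100 x 220 mm, 36 mm high, fixed, on the right) has three spring keys in a row 68 mm apart, their tops 13 mm above the box; this one is the right-hand key as the robot sees it
- key_bar_top (a point): centre of the upper face of the bar-shaped white key (58 mm along its x, 24 mm wide), the left-hand key as the robot sees it
- key_round_top (a point): centre of the upper face of the round white key (42 mm across), the middle key
- key_square (a joint): travel of the square key: 0 = up, 0.008 m = fully down (about 5 N), springs back
- key_bar (a joint): travel of the bar key: 0 = up, 0.008 m = fully down (about 5 N), springs back
- key_round (a joint): travel of the round key: 0 = up, 0.008 m = fully down (about 5 N), springs back
- sanding_block: bystander: cork sanding block 70 x 36 x 30 mm; origin at the centre of its underside
- smoother: bystander: steel hand plane 150 x 50 mm, 80 mm high; origin at the centre of its underside
- jar: bystander: upright round glass jar with a lid, 68 mm across, 80 mm high; origin at the centre of its underside
- scroll_block: bystander: brown block with a round end (a half-made scroll), about 150 x 45 x 52 mm; origin at the centre of the underside of its straight part
- chisel: bystander: slim tool with a wooden handle, 200 mm long, lying flat at the right, beyond the key box; origin near its middle
- brush: bystander: brush with a wooden handle, lying flat at the left; origin near its middle
Things that resemble listed ones, but are neither listed nor needed, are in the scene too. What is shaped like the disc but blue, green or orange is not meant.

How it is judged:
On the way, in this order (a step that is already met when the one before it is completed fails the run):
1. every bottle stands on the mat and every blank is seated in its nest (horizontal distance between disc and nest_disc below 0.006 m and z of disc in the frame of nest_disc below 0.015 m and angle between the z axis of disc and the z axis of nest_disc, either way round below 0.06 rad and horizontal distance between square and nest_square below 0.006 m and z of square in the frame of nest_square below 0.015 m and angle between the z axis of square and the z axis of nest_square, either way round below 0.06 rad and horizontal distance between oblong and nest_oblong below 0.006 m and z of oblong in the frame of nest_oblong below 0.015 m and angle between the z axis of oblong and the z axis of nest_oblong, either way round below 0.06 rad and angle between each of tall_bottle, short_bottle's own z axis and vertical below 0.1 rad and x of tall_bottle in the frame of mat_top between -0.06 and 0.06 m and y of tall_bottle in the frame of mat_top between -0.1 and 0.1 m and z of tall_bottle in the frame of mat_top between 0.051 and 0.059 m and x of short_bottle in the frame of mat_top between -0.06 and 0.06 m and y of short_bottle in the frame of mat_top between -0.1 and 0.1 m and z of short_bottle in the frame of mat_top between 0.051 and 0.059 m), for 0.3 s.
2. the square key is pressed fully down, the others up (value of joint key_square above 0.006 m and value of joint each of key_bar, key_round below 0.002 m), for 0.05 s.
3. the bar key is pressed fully down, the others up (value of joint key_bar above 0.006 m and value of joint each of key_square, key_round below 0.002 m), for 0.05 s.
4. the round key is pressed fully down, the others up (value of joint key_round above 0.006 m and value of joint each of key_square, key_bar below 0.002 m), for 0.05 s.
At the end, for the whole second after the job is handed in: every bottle present stands upright (within 6 degrees), its base on the cork mat (centre within the mat's outline), every blank present lies on the floor of its nest (centre within 6 mm, its underside within 3 mm of the floor, flat within 3.5 degrees), all at rest, all keys up (all of step 1 and linear speed of each of disc, square, oblong, tall_bottle, short_bottle below 0.02 m/s and value of joint each of key_square, key_bar, key_round below 0.002 m); the robot touches nothing.
It fails at once if the round start key is pressed while a bottle still lies on its side (value of joint key_round above 0.004 m and angle between any of tall_bottle, short_bottle's own z axis and vertical above 0.7 rad).
It fails at once if two keys down at once (value of joint each of key_square, key_bar above 0.004 m or value of joint each of key_bar, key_round above 0.004 m or value of joint each of key_square, key_round above 0.004 m).
It fails at once if a bystander is moved by more than 40 mm (distance of any of sanding_block, smoother, jar, scroll_block, chisel, brush from where it was at the start of the episode above 0.04 m).
Of disc, square, oblong, tall_bottle, short_bottle only 4 to 5 are there at a start; the rules pass over those that are not, and their reading is None.
At some moment in a run one of disc, square, oblong may be knocked a few centimetres aside while the robot is not near it.
Once in a run the grip may slacken for a moment while it holds something.
It also fails if it takes over 210 s, if anything falls off the work surface, if the arm or the gripper's body presses on something with over 40 N, if the wrist force passes 120 N, or if a joint passes its speed limit or range.

### The arm

A 6-joint arm with a two-finger parallel gripper is mounted at the origin on the work surface. World frame = base frame: x ahead of the robot, y to its left, z up, the work surface at z = 0. Lengths are in m, angles in rad, forces in N, time in s.
With the tool pointing down it reaches from about 0.375 to 0.975 m from the base axis. Payload 3.8 kg.
Tool frame: the origin (TCP) lies midway between the tips of the shut fingers; the grasp point (between the pads) lies 19 mm behind it; z points along the fingers, y is the line along which they close (so a half turn about z gives the same grasp; the last joint's range is limited). The gripper opens to 85 mm and grips with 20 to 120 N. Pads are 22 mm wide; open, the fingers measure 114 mm over their backs; the gripper's body (76 mm by 85 mm) begins 54 mm behind the grasp point. The pads swing forward as they close: fully open they stand 13 mm farther back than shut.
Start: joints at [-1.322, 0.264, 1.604, -0, 1.274, -0.037], TCP at [0.19, -0.648, 0.231] pointing down, gripper open.
Joint ranges: [-2.63, 2.63], [-0.94, 2.18], [0.31, 2.57], [-1.31, 4.45], [0, 2.66], [-2.55, 2.55]. Speed limits (rad/s): [2.57, 2.57, 3.14, 3.14, 3.14, 3.14].

### API

Orientations are given as a rotation vector (axis times angle).
In Python, from workcell import * gives the robot as it stands. The module is installed in compiled form; this text tells all that it offers.
- The arm moves only by the tool apply_moves, never from a script. Its arguments are lists of equal length, an entry for each row: "fingers": the opening, from 0 (shut) to 1 (fully open); "travel": the shift along the tool's x, y, z normalised to -1 to 1, where 1 is 0.05 m, a list of three; "rotation": the turn, a rotation vector about the tool's x, y, z normalised to -1 to 1, where 1 is 6 degrees, a list of three. In form: {"fingers": [fingers, ...], "travel": [[dx, dy, dz], ...], "rotation": [[ax, ay, az], ...]}. A call has 1 to 12 rows; each row shifts and turns the commanded pose from where the row before left it, along the tool's axes as they then stand; what a row does not reach is not made up. A row lasts 1/10 s, in which the tool goes at most 50 mm and 8.59 degrees, less where a joint would pass 70% of its speed; a pose out of reach is approached as far as the arm can. A call with a number of a shift or a turn outside -1 to 1 is refused whole. A call with a gripper value outside its range is refused whole. The fingers move at their own pace and stop on an object; "newtons" is the grip in N (left out, the last holds). Time passes only in rows, so rows that do not move let the fingers close. It gives the time, the measured TCP pose, the force, the opening and the grip force at its end, in the units of the state.
- read_state(): the state, without advancing time (a new reading comes with each control period).
- read_camera(name): name is "scene" or "top" or "wrist"; returns a dict with "image" (420x560x3 uint8, red, green, blue), "fx", "fy", "cx", "cy" (pixels), "extrinsics" (4x4, takes a point from world to camera coordinates). Camera axes: x right, y down, z forward; pixel columns grow to the right and rows downward; lengths in m; the calibration is good to about 2 mm. A picture is of the moment at which its call begins. There is no depth.
- finish_job(): hands the job in; it is judged then, once.
Trained networks look in the newest picture that a camera, given by its name, has taken for a name from the list of things; names that differ only in an ending like _2 or _b are one class to them, and where a whole thing is asked for, a point or a joint stands for the part that bears it (a point fixed in the world has none). Each returns a list of dicts, best first, with "p" (0 to 1); they miss things now and then, are a little off and sometimes report something else, mostly with a low value. They report only what shows in the picture. A call takes as long as a camera call. They do not tell look-alikes from the thing itself.
- regions_of(camera, name): "mask" (420x560 bool, what is visible of it) and "bbox" ([left, top, width, height] in pixels, round what is visible of it).
- tip_of(camera, name): "location" ([column, row] in pixels: a listed point, or the origin of a listed thing).
The state is a dict: "time": time; "q": joint angles; "joint_vel": joint speeds; "joint_torque": joint torques, N m; "tool_pos": TCP position; "tcp_rot": TCP orientation; "wrist_force": force on the tool from outside, world axes, zero at the start; "torque": the same for the moment, N m; "width": opening from 0.0 (shut) to 1.0 (fully open); "grip_force": force on a finger pad.
Only numpy, scipy, OpenCV 4.12 (cv2) and the standard library are available. Lean on these libraries where they do the work, as an engineer would, in place of code of your own. Each camera call takes 0.05 s, during which the arm holds its last target. There are 200 camera calls.

## Working session

There is one attempt and no reset: what is moved stays moved. The work goes in short steps, Python scripts to look and compute and a tool call to move; the robot and the scene stay as the last step left them, time stands still between calls to the robot, and variables do not carry over. Pictures are saved under pics/ and viewed, at most 14 in all, crops included, and the job is handed in when it is done.

Besides the shell and the picture viewer there is one more tool, called after "Request:" as name(argument=value, ...), one argument or row to a line, values as JSON. apply_moves: Moves the arm, as the interface text tells. Scaled input: -1 to 1 covers 0.05 m each way for a shift and 6 degrees each way for a turn. Its arguments: {"type":"object","properties":{"fingers":{"type":"array","items":{"type":"number"}},"travel":{"type":"array","items":{"type":"array","items":{"type":"number"}}},"rotation":{"type":"array","items":{"type":"array","items":{"type":"number"}}},"newtons":{"type":"number"}},"required":["fingers","travel","rotation"]}

```bash
mkdir -p pics
cat > h.py <<'E'
from workcell import *
import numpy as np, cv2
from scipy.spatial.transform import Rotation as R
def ray(cam,px):
    K=np.array([[cam["fx"],0,cam["cx"]],[0,cam["fy"],cam["cy"]],[0,0,1]])
    E=np.array(cam["extrinsics"]);Rm=E[:3,:3];c=-Rm.T@E[:3,3]
    d=Rm.T@np.linalg.solve(K,[px[0],px[1],1.0]);return c,d
def at(cam,px,z):
    c,d=ray(cam,px);return c+d*(z-c[2])/d[2]
def proj(cam,P):
    E=np.array(cam["extrinsics"]);p=E[:3,:3]@np.array(P)+E[:3,3]
    return np.array([cam["fx"]*p[0]/p[2]+cam["cx"],cam["fy"]*p[1]/p[2]+cam["cy"]])
def save(cam,name,scale=1.4,crop=None):
    im=cv2.cvtColor(cam["image"],cv2.COLOR_RGB2BGR)
    if crop: im=im[crop[1]:crop[3],crop[0]:crop[2]]
    cv2.imwrite("pics/"+name,cv2.resize(im,None,fx=scale,fy=scale,interpolation=cv2.INTER_CUBIC))
E
python3 - <<'E'
from h import *
np.set_printoptions(precision=3,suppress=True)
for n in("scene","top"):
    c=read_camera(n);save(c,n+"0.png",1.4);print(n,ray(c,(280,210)),c["fx"])
    for t,z in dict(disc=.012,square=.012,oblong=.012,tall_bottle=.023,short_bottle=.028,mat_top=.004,machine=0,nest_disc=.01,nest_square=.01,nest_oblong=.01,key_square_top=.049,key_bar_top=.049,key_round_top=.049,sanding_block=0,smoother=0,jar=0,scroll_block=0,chisel=0.01,brush=0.01).items():
        for r in tip_of(n,t)[:4]: print(t,round(r["p"],2),np.round(r["location"]),at(c,r["location"],z)[:2])
print(read_state())
E
```

```text
scene (array([1.136, 0.543, 1.133]), array([-0.437, -0.394, -0.808])) 426.8811445359666
disc 0.69 [362. 200.] [0.319 0.174]
disc 0.63 [418. 226.] [0.286 0.362]
disc 0.6 [303. 170.] [ 0.345 -0.059]
square 0.59 [305. 200.] [0.445 0.03 ]
oblong 0.76 [266. 176.] [ 0.454 -0.138]
tall_bottle 0.87 [387. 239.] [0.399 0.321]
tall_bottle 0.69 [435. 282.] [0.433 0.503]
short_bottle 0.36 [303. 200.] [0.459 0.034]
mat_top 0.79 [367. 294.] [0.581 0.376]
machine 0.86 [272. 244.] [0.637 0.058]
nest_disc 0.64 [244. 220.] [ 0.634 -0.063]
nest_square 0.6 [271. 239.] [0.628 0.049]
nest_oblong 0.77 [296. 263.] [0.643 0.162]
key_square_top 0.55 [205. 135.] [ 0.479 -0.41 ]
key_bar_top 0.39 [236. 153.] [ 0.467 -0.266]
key_round_top 0.61 [219. 145.] [ 0.481 -0.335]
key_round_top 0.2 [237. 154.] [ 0.468 -0.257]
sanding_block 0.77 [267. 153.] [ 0.364 -0.215]
smoother 0.94 [166. 145.] [ 0.581 -0.524]
smoother 0.53 [244. 220.] [ 0.63  -0.068]
smoother 0.41 [268. 177.] [ 0.445 -0.134]
jar 0.55 [320. 324.] [0.74  0.329]
scroll_block 0.91 [419. 334.] [0.582 0.546]
scroll_block 0.68 [333. 216.] [0.426 0.136]
chisel 
[... 1028 characters left out ...]
]
jar 0.78 [166. 128.] [0.744 0.325]
scroll_block 0.66 [392. 212.] [ 0.477 -0.352]
scroll_block 0.63 [ 94. 184.] [0.578 0.543]
scroll_block 0.17 [261. 162.] [0.636 0.04 ]
chisel 0.89 [457. 248.] [ 0.367 -0.539]
brush 0.86 [108. 236.] [0.42  0.496]
{'time': 2.0, 'q': array([-1.322,  0.264,  1.604, -0.   ,  1.274, -0.037]), 'joint_vel': array([ 0.   , -0.001, -0.001, -0.   ,  0.001, -0.001]), 'joint_torque': array([ -0.001, -51.505, -36.771,  -0.   ,   0.001,  -0.   ]), 'tool_pos': array([ 0.19 , -0.648,  0.231]), 'tcp_rot': array([ 3.11 ,  0.447, -0.   ]), 'wrist_force': array([-0.144,  0.872, -0.389]), 'torque': array([ 0.021,  0.027, -0.022]), 'grip_force': 0.0, 'width': 0.9982854846344577}
```

View pics/top0.png

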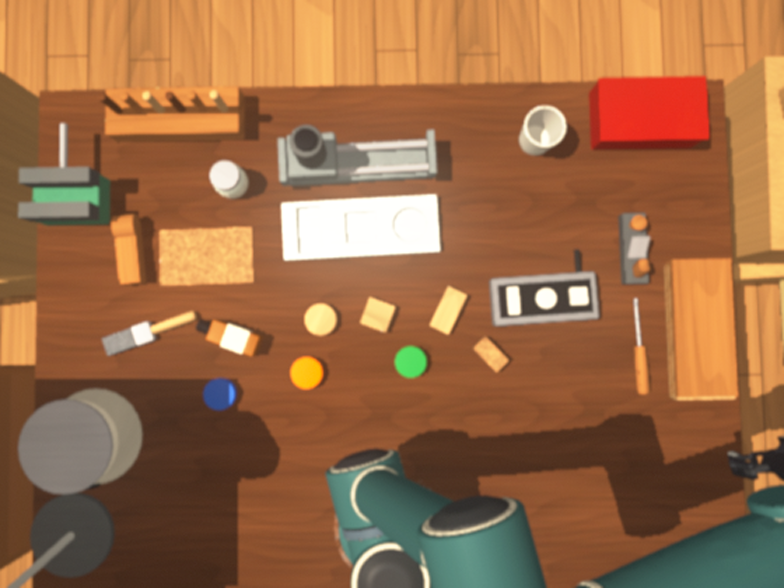

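View pics/scene0.png

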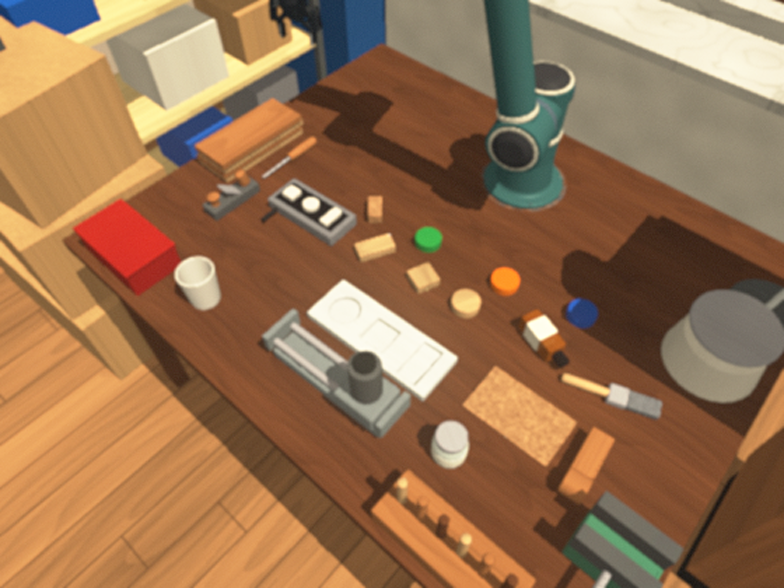

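Top view (784 px picture): the pale disc is at (320,319), the square at (378,314) and the oblong at (448,310). A tall bottle lies at (230,337), cap toward the upper left, and there is no short bottle.
Look-alikes, same picture: orange disc (307,372), green disc (410,361), blue disc (220,394), cork sanding block (491,354). I choose the pale pieces and will check them in a close crop from the wrist camera.

```bash
cat >> h.py <<'E'
def pose():
    s=read_state();M=R.from_rotvec(s["tcp_rot"]).as_matrix();return s,np.array(s["tool_pos"]),M,np.arctan2(M[1,0],M[0,0])
def go(p,yaw=None,sym=True,frm=None):
    """print shift to p (tool axes after the turn, in units of 0.05) and turn about z in units of 6 deg; tool kept down"""
    s,P,M,y0=pose()
    if frm is not None: P,y0=np.array(frm[:3]),frm[3]
    if yaw is None: yaw=y0
    d=(yaw-y0+np.pi)%(2*np.pi)-np.pi
    if sym and abs(d)>np.pi/2: d-=np.sign(d)*np.pi
    y=y0+d; D=np.array(p)-P
    t=np.array([D[0]*np.cos(y)+D[1]*np.sin(y),D[0]*np.sin(y)-D[1]*np.cos(y),-D[2]])/.05
    t0=np.array([D[0]*np.cos(y0)+D[1]*np.sin(y0),D[0]*np.sin(y0)-D[1]*np.cos(y0),-D[2]])/.05
    print("turn z units",round(-np.degrees(d)/6,2),"then shift",np.round(t,2),"norm",round(np.linalg.norm(t),2),"| shift before turn",np.round(t0,2),"q6",round(s["q"][5],2),"yaw0 deg",round(np.degrees(y0),1),"tilt",np.round(np.degrees(np.arccos(min(1,-M[2,2]))),2))
E
python3 - <<'E'
from h import *
np.set_printoptions(precision=3,suppress=True)
c=read_camera("top")
for t,z in dict(disc=.024,square=.024,oblong=.024,tall_bottle=.04,machine=.02,mat_top=.004,jar=.08,brush=.01,scroll_block=.05).items():
    for r in regions_of("top",t)[:3]:
        cn=max(cv2.findContours(r["mask"].astype(np.uint8),0,1)[0],key=len)
        b=cv2.boxPoints(cv2.minAreaRect(cn));w=np.array([at(c,p,z)[:2] for p in b])
        e=w[1]-w[0];f=w[2]-w[1];L=e if np.linalg.norm(e)>np.linalg.norm(f) else f
        print(t,round(r["p"],2),np.round(cv2.minAreaRect(cn)[0]),w.mean(0),sorted([np.linalg.norm(e),np.linalg.norm(f)]),np.degrees(np.arctan2(L[1],L[0]))%180)
go((.43,0,.4),np.radians(90))
E
```

```text
disc 0.95 [156. 280.] [0.288 0.349] [np.float64(0.060157453274757466), np.float64(0.06745975442707396)] 115.58087135509547
disc 0.85 [293. 258.] [ 0.346 -0.052] [np.float64(0.06009994368807077), np.float64(0.06204429085192973)] 43.991333421208196
disc 0.78 [229. 227.] [0.44  0.135] [np.float64(0.058817421977193717), np.float64(0.058920569001109244)] 88.97636515795556
square 0.67 [269. 224.] [0.446 0.018] [np.float64(0.061717244427450225), np.float64(0.06182321381481224)] 67.92407835240829
oblong 0.7 [320. 220.] [ 0.455 -0.133] [np.float64(0.04742699334389527), np.float64(0.09514840108506015)] 152.2032488873109
tall_bottle 0.95 [162. 239.] [0.408 0.328] [np.float64(0.05002138896442096), np.float64(0.13807494929513256)] 68.53305771590873
tall_bottle 0.32 [229. 228.] [0.438 0.133] [np.float64(0.05524931791138222), np.float64(0.058259167719638336)] 88.97612625864811
mat_top 0.55 [147. 182.] [0.579 0.382] [np.float64(0.12001653441219857), np.float64(0.2007430585956901)] 91.05321464782782
mat_top 0.52 [456. 248.] [ 0.367 -0.54 ] [np.float64(0.027971354636904498), np.float64(0.1942348154791284)] 2.8140861064631792
jar 0.97 [163. 127.] [0.729 0.315] [np.float64(0.06686924361171495), np.float64(0.08221031428849493)] 43.98047128671021
jar 0.69 [257. 161.] [0.625 0.048] [np.float64(0.11979448672511343), np.float64(0.3169377806700648)] 92.50089942677774
brush 0.61 [106. 236.] [0.421 0.5  ] [np.float64(0.04249255538517459), np.float64(0.20128298828593352)] 107.53396201014556
brush 0.47 [390. 212.] [ 0.475 -0.342] [np.float64(0.03877778364055055), np.float64(0.038778690917294814)] 178.07764064644564
scroll_block 0.93 [ 91. 177.] [0.591 0.531] [np.float64(0.05913671859750175), np.float64(0.14642072499271228)] 7.967634635123858
turn z units -12.27 then shift [12.95  4.79 -3.37] norm 14.22 | shift before turn [  8.25 -11.08  -3.37] q6 -0.04 yaw0 deg 16.4 tilt 0.0
```

Request:
apply_moves(
  fingers=[1,1,1,1,1,1,1,1],
  travel=[
    [0.5,-0.6,-0.4],
    [0.5,-0.7,-0.4],
    [0.5,-0.7,-0.4],
    [0.5,-0.7,-0.4],
    [0.5,-0.7,-0.4],
    [0.5,-0.7,-0.4],
    [0.5,-0.7,-0.4],
    [0.5,-0.7,-0.4],
  ],
  rotation=[
    [0,0,0],
    [0,0,0],
    [0,0,0],
    [0,0,0],
    [0,0,0],
    [0,0,0],
    [0,0,0],
    [0,0,0],
  ],
)

```text
time: 3.3
tool_pos: [0.3048, -0.3256, 0.3923]
tcp_rot: [3.109, 0.447, 0.001]
wrist_force: [0.6, 0.5, 0.7]
width: 1.0
grip_force: 0.0
```

Request:
apply_moves(
  fingers=[1,1,1,1,1,1,1,1,1,1],
  travel=[
    [0.5,-0.7,0],
    [0.5,-0.7,0],
    [0.5,-0.7,0],
    [0.5,-0.7,0],
    [0.5,-0.7,0],
    [0.5,-0.7,0],
    [0.5,-0.7,0],
    [0.5,-0.7,0],
    [0,0,0],
    [0,0,0],
  ],
  rotation=[
    [0,0,0],
    [0,0,0],
    [0,0,0],
    [0,0,0],
    [0,0,0],
    [0,0,0],
    [0,0,0],
    [0,0,0],
    [0,0,0],
    [0,0,0],
  ],
)

```text
time: 4.3
tool_pos: [0.4175, -0.0015, 0.3913]
tcp_rot: [3.108, 0.452, -0.001]
wrist_force: [0.3, -0.7, 0.4]
width: 1.001
grip_force: 0.0
```

Run:
```python
from h import *
np.set_printoptions(precision=3,suppress=True)
c=read_camera("wrist");save(c,"w1.png");s=pose();print(s[1],np.degrees(s[3]),ray(c,(280,210)),c["fx"])
E=np.array(c["extrinsics"]);print("cam in tool",s[2].T@(ray(c,(0,0))[0]-s[1]))
for t in("disc","square","oblong","nest_disc","nest_square","nest_oblong","tall_bottle"):
    for r in tip_of("wrist",t)[:3]: print(t,round(r["p"],2),np.round(r["location"]),at(c,r["location"],.012)[:2])
```

```text
[ 0.417 -0.002  0.391] 16.44498206388137 (array([0.499, 0.024, 0.534]), array([-0.317, -0.104, -0.943])) 353.05665583400236
cam in tool [ 0.085 -0.003 -0.143]
disc 0.74 [152. 173.] [0.325 0.17 ]
disc 0.71 [299. 202.] [ 0.344 -0.057]
disc 0.66 [186. 103.] [0.44  0.141]
square 0.65 [268. 124.] [0.444 0.022]
oblong 0.97 [366. 150.] [ 0.449 -0.128]
nest_oblong 0.53 [396. 218.] [ 0.363 -0.213]
tall_bottle 0.66 [51. 88.] [0.405 0.326]
```

View pics/w1.png

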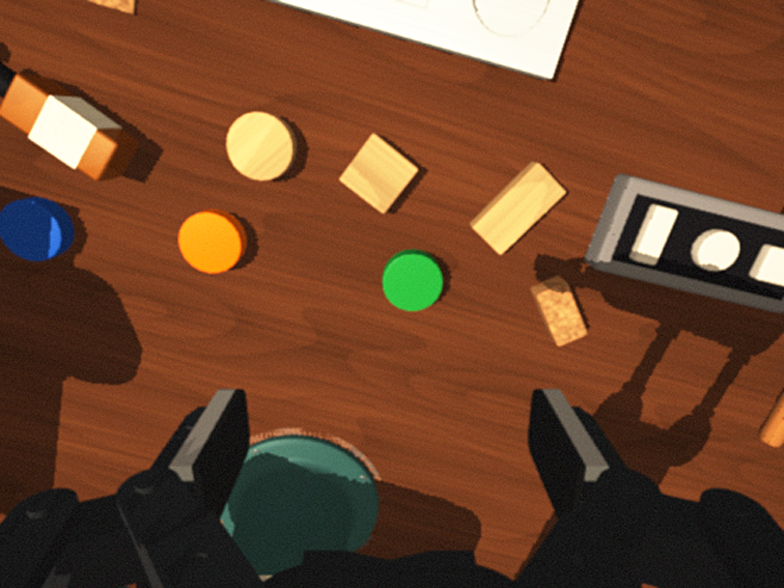

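The wrist picture shows the pale disc at (262,146), the square at (379,173) and the oblong at (518,208). The orange disc (212,242), green disc (413,281), blue disc (36,230) and cork block (560,312) are clearly separate. The choice is confirmed.

```bash
cat >> h.py <<'E'
from scipy.optimize import minimize
def solid(kind):
    if kind=="disc":
        a=np.linspace(0,2*np.pi,48,endpoint=False);o=np.c_[.033*np.cos(a),.033*np.sin(a)];h=.024
    else:
        l,w,h=dict(square=(.058,.058,.024),oblong=(.092,.044,.024),machine=(.12,.33,.02),mat=(.12,.2,.004))[kind];o=np.array([[l,w],[l,-w],[-l,-w],[-l,w]])/2
    return o,h
def hull(c,kind,x,y,a,z0):
    o,h=solid(kind);r=np.array([[np.cos(a),-np.sin(a)],[np.sin(a),np.cos(a)]]);q=o@r.T+[x,y]
    P=[proj(c,[*p,z]) for p in q for z in(z0,z0+h)]
    return cv2.convexHull(np.float32(P))[:,0]
def blob(c,near,rad=60,ch=1):
    """bright blob at pixel near, by Otsu on the green channel"""
    im=cv2.GaussianBlur(c["image"][:,:,ch],(3,3),0);x,y=map(int,near);x0,y0=max(0,x-rad),max(0,y-rad)
    p=im[y0:y+rad,x0:x+rad];_,b=cv2.threshold(p,0,255,cv2.THRESH_OTSU)
    n,l,st,ce=cv2.connectedComponentsWithStats(b);k=l[y-y0,x-x0];m=np.zeros(im.shape,np.uint8);m[y0:y+rad,x0:x+rad]=(l==k)*1
    return m
def fit(c,kind,m,x,y,a,z0=0.):
    S=4;M=cv2.resize(m.astype(np.float32),None,fx=S,fy=S,interpolation=cv2.INTER_LINEAR)>.5
    def cost(v):
        h=(hull(c,kind,v[0]/100,v[1]/100,v[2]/10,z0)+.5)*S-.5
        I=np.zeros(M.shape,np.uint8);cv2.fillConvexPoly(I,np.int32(np.round(h*16)),1,shift=4)
        return 1-(M&(I>0)).sum()/(M|(I>0)).sum()
    v0=np.array([x*100,y*100,a*10]);sx=np.array([v0,v0+[.6,0,0],v0+[0,.6,0],v0+[0,0,1.5]])
    r=minimize(cost,v0,method="Nelder-Mead",options=dict(initial_simplex=sx,xatol=.003,fatol=1e-4))
    return r.x[0]/100,r.x[1]/100,r.x[2]/10,1-r.fun
E
python3 - <<'E'
from h import *
c=read_camera("wrist")
for k,px,z,a in(("disc",(187,104),.012,0),("square",(270,123),.012,.4),("oblong",(370,148),.012,2.65)):
    g=at(c,px,z)
    v=fit(c,k,blob(c,px,45),g[0],g[1],a);print(k,np.round(v,4),np.degrees(v[2]))
s=pose()
go((.50,.06,.39),0)
E
```

```text
disc [0.4382 0.1397 0.1199 0.9056] 6.870345284419363
square [0.4458 0.0195 1.1978 0.9644] 68.63162781687357
oblong [ 0.4524 -0.1306  2.6695  0.9127] 152.952506267171
turn z units 2.71 then shift [ 1.65 -1.26  0.03] norm 2.08 | shift before turn [ 1.94 -0.75  0.03] q6 1.22 yaw0 deg 16.3 tilt 0.0
```

Request:
apply_moves(
  fingers=[1,1,1,1,1],
  travel=[
    [0.6,-0.25,0],
    [0.7,-0.25,0],
    [0.65,-0.25,0],
    [0,0,0],
    [0,0,0],
  ],
  rotation=[
    [0,0,0.9],
    [0,0,0.9],
    [0,0,0.9],
    [0,0,0],
    [0,0,0],
  ],
)

```text
time: 5.25
tool_pos: [0.5061, 0.0525, 0.3906]
tcp_rot: [3.141, 0.006, -0.003]
wrist_force: [-1.1, -0.5, -0.1]
width: 0.999
grip_force: 0.0
```

Run:
```python
from h import *
np.set_printoptions(precision=4,suppress=True)
c=read_camera("wrist");save(c,"w2.png");s=pose();print(s[1],np.degrees(s[3]))
for t in("nest_disc","nest_square","nest_oblong","disc","square","oblong"):
    for r in tip_of("wrist",t)[:2]: print(t,round(r["p"],2),np.round(r["location"]),at(c,r["location"],.01)[:2])
for k,P,a in(("disc",(.438,.14),0),("square",(.446,.0195),1.2),("oblong",(.452,-.131),2.67)):
    px=proj(c,[*P,.02]);v=fit(c,k,blob(c,px,45),*P,a);print(k,px,np.round(v,4),np.degrees(v[2]))
```

```text
[0.5056 0.0522 0.391 ] 0.20828661984415175
nest_disc 0.81 [358.  54.] [ 0.6314 -0.0559]
nest_disc 0.7 [279.  52.] [0.6338 0.0516]
nest_square 0.67 [278.  51.] [0.6345 0.0535]
nest_square 0.2 [398. 183.] [ 0.4501 -0.1312]
nest_oblong 0.74 [199.  54.] [0.6299 0.1605]
disc 0.84 [220. 190.] [0.4378 0.1423]
disc 0.66 [342. 244.] [ 0.3462 -0.0529]
square 0.98 [297. 187.] [0.4425 0.0238]
oblong 0.81 [397. 182.] [ 0.4521 -0.1293]
oblong 0.16 [358.  48.] [ 0.6385 -0.0544]
disc [220.1173 191.5623] [0.4354 0.1415 0.12   0.8737] 6.875798956523623
square [299.8376 186.7729] [0.4437 0.0192 1.2343 0.8881] 70.72245039573659
oblong [400.0648 183.3078] [ 0.4521 -0.1307  2.6926  0.8066] 154.2768867323273
```

View pics/w2.png

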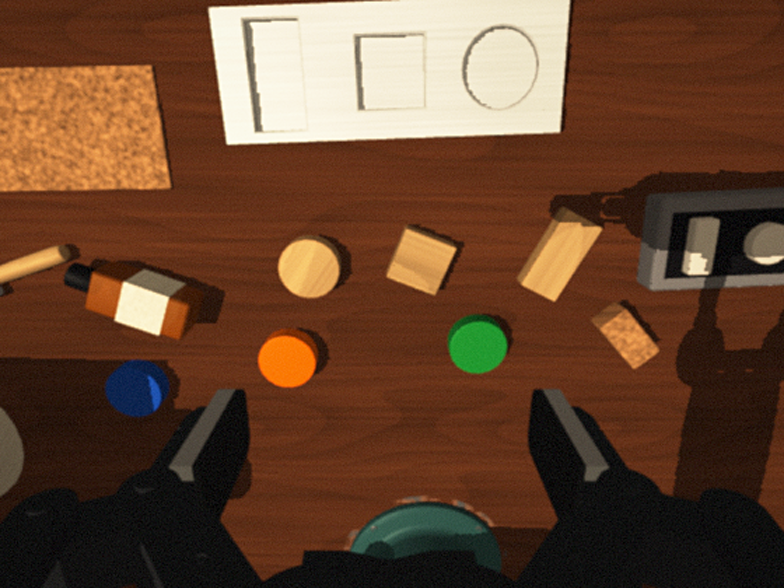

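Request:
apply_moves(
  fingers=[1,1,1,1,1],
  travel=[
    [0.4,0,0.4],
    [0.4,0,0.5],
    [0.4,0,0.5],
    [0,0,0.4],
    [0,0,0],
  ],
  rotation=[
    [0,0,0],
    [0,0,0],
    [0,0,0],
    [0,0,0],
    [0,0,0],
  ],
)

```text
time: 6.1
tool_pos: [0.564, 0.0525, 0.2974]
tcp_rot: [3.141, 0.004, -0.011]
wrist_force: [-0.2, -0.2, 1.3]
width: 1.0
grip_force: 0.0
```

```bash
cat >> h.py <<'E'
def rect(c,z,x0,x1,y0,y1,k=2000):
    """picture of plane z: row 0 = x1 (far), col 0 = y1 (left), k px per m"""
    w=np.float32([[x1,y1],[x1,y0],[x0,y0],[x0,y1]]);src=np.float32([proj(c,[*p,z]) for p in w])
    W,H=int((y1-y0)*k),int((x1-x0)*k);T=cv2.getPerspectiveTransform(src,np.float32([[0,0],[W,0],[W,H],[0,H]]))
    return cv2.warpPerspective(c["image"],T,(W,H),flags=cv2.INTER_CUBIC)
E
sed -i 's/_,b=cv2.threshold(p,0,255,cv2.THRESH_OTSU)/t,_=cv2.threshold(p,0,255,cv2.THRESH_OTSU);b=(p>f*t).astype(np.uint8)/; s/rad=60,ch=1)/rad=60,ch=1,f=.7)/' h.py
python3 - <<'E'
from h import *
np.set_printoptions(precision=4,suppress=True)
c=read_camera("wrist");s=pose();print(s[1],np.degrees(s[3]))
for t in("nest_disc","nest_square","nest_oblong"):
    for r in tip_of("wrist",t)[:2]: print(t,round(r["p"],2),np.round(r["location"]),at(c,r["location"],.01)[:2])
px=proj(c,[.67,.055,.02]);m=blob(c,px,200,f=1);v=fit(c,"machine",cv2.morphologyEx(m,3,np.ones((15,15))),.63,.053,.03);print("machine",np.round(v,4),np.degrees(v[2]))
I=rect(c,.02,.55,.71,-.13,.24);cv2.imwrite("pics/plate.png",cv2.cvtColor(I,cv2.COLOR_RGB2BGR));np.save("plate.npy",I)
for k,P,a in(("disc",(.438,.14),0),("square",(.446,.0195),1.2),("oblong",(.452,-.131),2.67)):
    px=proj(c,[*P,.02]);v=fit(c,k,blob(c,px,50),*P,a);print(k,px,np.round(v,4),np.degrees(v[2]))
E
```

```text
[0.5648 0.0526 0.2997] 0.16231357053259726
nest_disc 0.96 [369.  96.] [ 0.6357 -0.0527]
nest_square 0.85 [281.  96.] [0.6351 0.0502]
nest_oblong 0.65 [187. 101.] [0.6297 0.1593]
machine [0.6333 0.0527 0.0375 0.9914] 2.148594264296286
disc [211.667  252.7938] [0.4375 0.1405 0.0422 0.8843] 2.4200976613766167
square [303.1877 247.4951] [0.4438 0.0199 1.1989 0.9   ] 68.69056693557738
oblong [418.4154 243.5832] [ 0.4522 -0.1304  2.6769  0.9652] 153.37518022203645
```

View pics/plate.png

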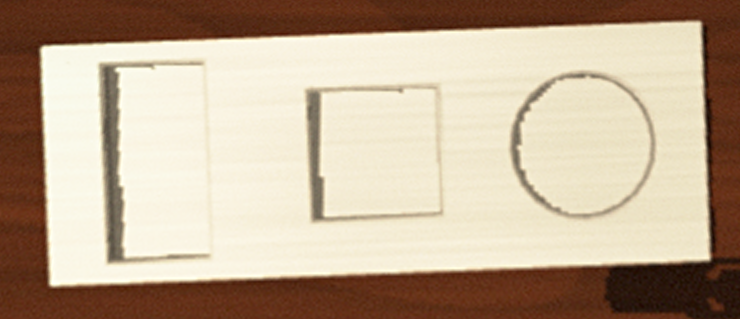

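Plate rectified (2 px/mm): the oblong nest is centred at (155,161), the square at (375,151) and the disc at (583,144). That gives nest_oblong ≈ (0.630, 0.1625), nest_square ≈ (0.634, 0.0527), nest_disc ≈ (0.6377, -0.052), and bed yaw about 2.15°.

Request:
apply_moves(
  fingers=[1,1,1,1,1,1],
  travel=[
    [-0.5,-0.4,0.6],
    [-0.5,-0.4,0.7],
    [-0.5,-0.4,0.7],
    [-0.5,-0.3,0.7],
    [-0.54,-0.26,0.7],
    [0,0,0],
  ],
  rotation=[
    [0,0,0],
    [0,0,0],
    [0,0,0],
    [0,0,0],
    [0,0,0],
    [0,0,0],
  ],
)

```text
time: 6.9
tool_pos: [0.4304, 0.14, 0.1259]
tcp_rot: [3.139, 0.008, -0.019]
wrist_force: [-0.4, -0.2, -0.6]
width: 0.999
grip_force: 0.0
```

```bash
cat >> h.py <<'E'
def look(kind,P,a,rad=110,name=None,z0=0.,f=.7):
    c=read_camera("wrist");px=proj(c,[P[0],P[1],z0+.024]);m=blob(c,px,rad,f=f);v=fit(c,kind,m,*P,a,z0)
    s=pose();print(kind,"px",np.round(px),"fit",np.round(v,4),"yaw",round(np.degrees(v[2]),2),"tcp",np.round(s[1],4),"width",round(s[0]["width"],3))
    if name:
        d=c["image"].copy();cv2.polylines(d,[np.int32(hull(c,kind,*v[:3],z0))],True,(255,0,0),1)
        d[m>0]=d[m>0]//2+np.uint8([0,0,120]);save(dict(image=d),name)
    return v
E
python3 - <<'E'
from h import *
v=look("disc",(.4375,.1405),0,name="d1.png")
go((v[0],v[1],.007))
E
```

```text
disc px [279. 197.] fit [0.4378 0.1402 0.0312 0.9722] yaw 1.79 tcp [0.4348 0.1404 0.1292] width 0.997
turn z units -0.0 then shift [0.06 0.   2.44] norm 2.45 | shift before turn [0.06 0.   2.44] q6 1.82 yaw0 deg 0.3 tilt 0.29
```

View pics/d1.png

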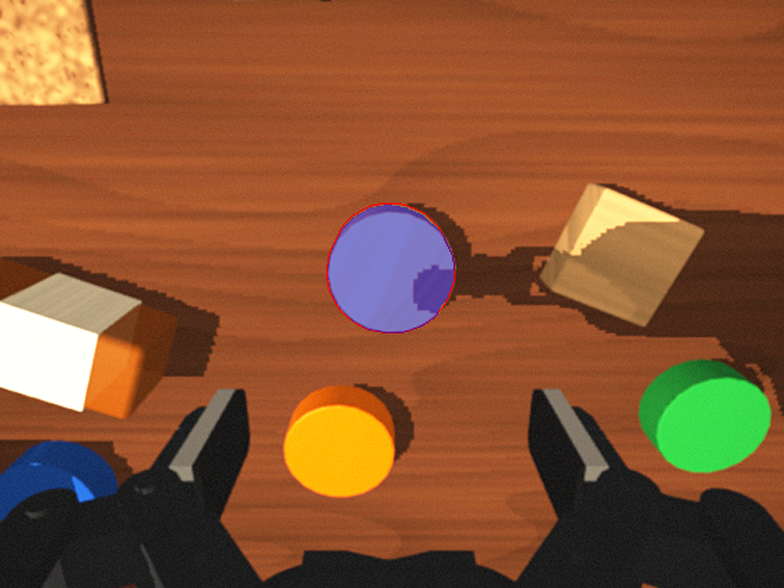

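The disc is at (391,268) in the picture, cleanly outlined by the fit and free of neighbours. I descend on it and grip.

Request:
apply_moves(
  fingers=[1,1,1,1,1,1,0,0,0,0,0,0],
  travel=[
    [0.06,0,0.5],
    [0,0,0.6],
    [0,0,0.6],
    [0,0,0.5],
    [0,0,0.24],
    [0,0,0],
    [0,0,0],
    [0,0,0],
    [0,0,0],
    [0,0,0],
    [0,0,0],
    [0,0,0],
  ],
  rotation=[
    [0,0,0],
    [0,0,0],
    [0,0,0],
    [0,0,0],
    [0,0,0],
    [0,0,0],
    [0,0,0],
    [0,0,0],
    [0,0,0],
    [0,0,0],
    [0,0,0],
    [0,0,0],
  ],
  newtons=40,
)

```text
time: 8.15
tool_pos: [0.4441, 0.1409, 0.012]
tcp_rot: [-3.141, -0.005, -0.007]
wrist_force: [-1.5, -1.7, 5.7]
width: 0.746
grip_force: 42.4
```

Run:
```python
from h import *
s=pose();print(s[1],s[0]["width"],s[0]["grip_force"],s[0]["wrist_force"],s[0]["q"])
```

```text
[0.444142   0.14085094 0.01196246] 0.7460885442908607 42.441410422325134 [-1.49648995 -1.67029177  5.72506974] [ 2.53897325e-01  1.23684308e-01  2.22970039e+00 -5.02938747e-04
  7.83558049e-01  1.82182085e+00]
```

Tool ended about 6 mm beyond the commanded spot, so I open, correct and grip again.

Request:
apply_moves(
  fingers=[1,1,1,1,1,1,1],
  travel=[
    [0,0,0],
    [0,0,0],
    [0,0,0],
    [0,0,0],
    [-0.12,0,0.08],
    [0,0,0],
    [0,0,0],
  ],
  rotation=[
    [0,0,0],
    [0,0,0],
    [0,0,0],
    [0,0,0],
    [0,0,0],
    [0,0,0],
    [0,0,0],
  ],
)

```text
time: 8.85
tool_pos: [0.4349, 0.1403, 0.0048]
tcp_rot: [3.141, 0.005, -0.002]
wrist_force: [-0.1, 0.3, -0.7]
width: 1.0
grip_force: 0.0
```

Run:
```python
from h import *
s=pose();print(s[1],s[0]["wrist_force"],s[0]["width"])
look("disc",(.4375,.1405),0,name="d2.png",rad=90)
```

```text
[0.43490051 0.14028297 0.00477682] [-0.11484375  0.31343974 -0.66430012] 0.9997706808873503
disc px [281. 299.] fit [ 0.4372  0.143  -0.0039  0.9452] yaw -0.22 tcp [0.4353 0.1404 0.005 ] width 1.001
```

Request:
apply_moves(
  fingers=[1,0,0,0,0,0,0,0],
  travel=[
    [0,0,0.08],
    [0,0,0],
    [0,0,0],
    [0,0,0],
    [0,0,0],
    [0,0,0],
    [0,0,0],
    [0,0,0],
  ],
  rotation=[
    [0,0,0],
    [0,0,0],
    [0,0,0],
    [0,0,0],
    [0,0,0],
    [0,0,0],
    [0,0,0],
    [0,0,0],
  ],
)

```text
time: 9.7
tool_pos: [0.436, 0.1405, 0.0014]
tcp_rot: [-3.142, -0.005, -0.001]
wrist_force: [0.6, 0.1, 0.9]
width: 0.758
grip_force: 44.1
```

Request:
apply_moves(
  fingers=[0,0,0,0,0,0],
  travel=[
    [0,0,-0.2],
    [0,0,-0.5],
    [0,0,-0.6],
    [0,0,-0.6],
    [0,0,0],
    [0,0,0],
  ],
  rotation=[
    [0,0,0],
    [0,0,0],
    [0,0,0],
    [0,0,0],
    [0,0,0],
    [0,0,0],
  ],
)

```text
time: 10.3
tool_pos: [0.4362, 0.1406, 0.0973]
tcp_rot: [-3.141, -0.005, -0.003]
wrist_force: [0.1, 0.2, -1.5]
width: 0.757
grip_force: 44.4
```

Run:
```python
from h import *
s=pose();print(s[1],s[0]["wrist_force"],s[0]["width"],s[0]["grip_force"])
c=read_camera("wrist");save(c,"d3.png",1)
go((.6377,-.0522,.10),np.radians(2.1))
```

```text
[0.43622635 0.14055773 0.09733491] [ 0.11528615  0.19510031 -1.54043696] 0.7568392666783047 44.438762068748474
turn z units -0.32 then shift [ 3.91  4.   -0.08] norm 5.59 | shift before turn [ 4.04  3.86 -0.08] q6 1.83 yaw0 deg 0.2 tilt 0.03
```

View pics/d3.png

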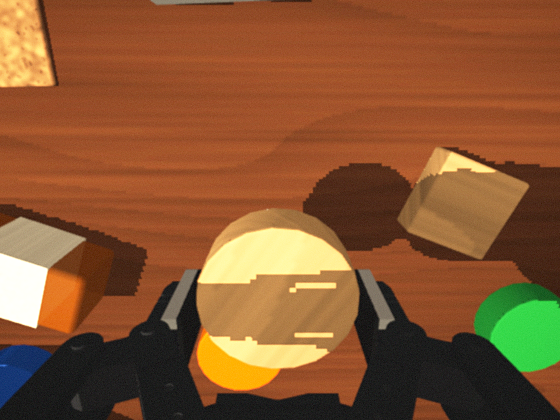

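The disc is held level between the pads, centred at (278,290) in the picture. I carry it over the round nest.

Request:
apply_moves(
  fingers=[0,0,0,0,0,0,0,0,0,0],
  travel=[
    [0.4,0.4,0],
    [0.6,0.55,0],
    [0.6,0.55,0],
    [0.6,0.55,0],
    [0.6,0.55,0],
    [0.6,0.55,0],
    [0.4,0.5,0],
    [0.2,0.2,0],
    [0,0,0],
    [0,0,0],
  ],
  rotation=[
    [0,0,0],
    [0,0,0],
    [0,0,0],
    [0,0,0],
    [0,0,0],
    [0,0,0],
    [0,0,0],
    [0,0,0],
    [0,0,0],
    [0,0,0],
  ],
)

```text
time: 11.35
tool_pos: [0.6345, -0.0507, 0.0947]
tcp_rot: [-3.141, -0.004, 0.006]
wrist_force: [-0.4, 0.3, -0.7]
width: 0.757
grip_force: 44.4
```

Run:
```python
from h import *
s=pose();print(s[0]["width"],s[0]["grip_force"],s[1])
go((.636,-.052,.016))
```

```text
0.7568515686251855 44.4360476732254 [ 0.63453014 -0.05070855  0.09471952]
turn z units -0.0 then shift [0.03 0.03 1.57] norm 1.57 | shift before turn [0.03 0.03 1.57] q6 1.45 yaw0 deg 0.2 tilt 0.21
```

Request:
apply_moves(
  fingers=[0,0,0,0,0,0],
  travel=[
    [0.03,0.03,0.4],
    [0,0,0.5],
    [0,0,0.4],
    [0,0,0],
    [0,0,0],
    [0,0,0],
  ],
  rotation=[
    [0,0,0],
    [0,0,0],
    [0,0,0],
    [0,0,0],
    [0,0,0],
    [0,0,0],
  ],
)

```text
time: 11.95
tool_pos: [0.6385, -0.0524, 0.0328]
tcp_rot: [3.141, 0.006, 0.003]
wrist_force: [0.6, 0.5, -0.1]
width: 0.757
grip_force: 44.4
```

Run:
```python
from h import *
s=pose();print(s[0]["width"],s[0]["wrist_force"],s[1])
go((.636,-.052,.016))
c=read_camera("wrist");save(c,"d4.png",1.4,(120,120,460,420))
```

```text
0.756849991482473 [ 0.63179469  0.50730204 -0.11477942] [ 0.63848376 -0.0523534   0.03278031]
turn z units -0.0 then shift [-0.05 -0.01  0.34] norm 0.34 | shift before turn [-0.05 -0.01  0.34] q6 1.45 yaw0 deg 0.2 tilt 0.11
```

View pics/d4.png

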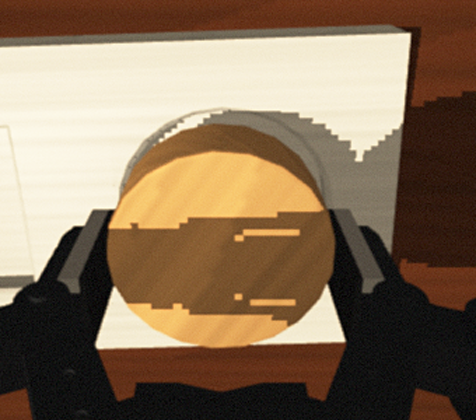

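Request:
apply_moves(
  fingers=[0,0,0,0,0],
  travel=[
    [-0.05,0,0.1],
    [0,0,0.12],
    [0,0,0.12],
    [0,0,0],
    [0,0,0],
  ],
  rotation=[
    [0,0,0],
    [0,0,0],
    [0,0,0],
    [0,0,0],
    [0,0,0],
  ],
)

```text
time: 12.5
tool_pos: [0.6352, -0.0531, 0.0139]
tcp_rot: [-3.142, -0.004, 0.0]
wrist_force: [0.0, 0.0, -0.3]
width: 0.758
grip_force: 31.3
```

Run:
```python
from h import *
s=pose();print(s[0]["width"],s[0]["wrist_force"],s[1],s[0]["grip_force"])
```

```text
0.7579489574971885 [ 0.0198159   0.01710863 -0.33781273] [ 0.63522421 -0.05307542  0.01393793] 31.293838620185852
```

Request:
apply_moves(
  fingers=[1,1,1,1,1,1,1,1,1,1],
  travel=[
    [0,0,0],
    [0,0,0],
    [0,0,0],
    [0,0,0],
    [0,0,0],
    [0,0,-0.2],
    [0,0,-0.6],
    [0,0,-0.7],
    [0,0,-0.7],
    [0,0,0],
  ],
  rotation=[
    [0,0,0],
    [0,0,0],
    [0,0,0],
    [0,0,0],
    [0,0,0],
    [0,0,0],
    [0,0,0],
    [0,0,0],
    [0,0,0],
    [0,0,0],
  ],
)

```text
time: 13.5
tool_pos: [0.6401, -0.0535, 0.1321]
tcp_rot: [3.14, 0.005, 0.019]
wrist_force: [0.4, -0.4, 0.9]
width: 0.999
grip_force: 0.0
```

Run:
```python
from h import *
c=read_camera("wrist");save(c,"d5.png",1.4,(140,60,420,320))
go((.444,.02,.13),np.radians(-21.3))
```

```text
turn z units 3.58 then shift [-4.16  0.05 -0.02] norm 4.16 | shift before turn [-3.88 -1.48 -0.02] q6 1.45 yaw0 deg 0.2 tilt 0.48
```

View pics/d5.png

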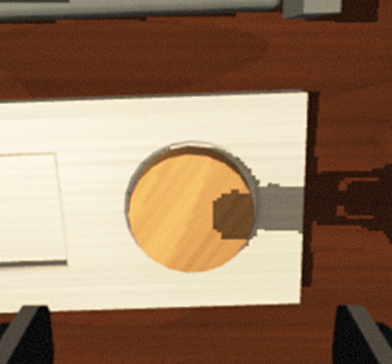

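The disc sits inside the round nest, at (192,210) in the crop. Next is the square.

Request:
apply_moves(
  fingers=[1,1,1,1,1,1,1,1,1,1,1,1],
  travel=[
    [-0.5,-0.2,0],
    [-0.6,-0.2,0],
    [-0.6,-0.2,0],
    [-0.6,-0.2,0],
    [-0.6,-0.2,0],
    [-0.6,-0.28,0],
    [-0.38,-0.2,0],
    [0,0,0],
    [0,0,0],
    [0,0,0],
    [0,0,0],
    [0,0,0],
  ],
  rotation=[
    [0,0,0],
    [0,0,0],
    [0,0,0],
    [0,0,0],
    [0,0,0],
    [0,0,0],
    [0,0,0],
    [0,0,0.9],
    [0,0,0.9],
    [0,0,0.9],
    [0,0,0.88],
    [0,0,0],
  ],
)

```text
time: 14.75
tool_pos: [0.44, 0.0205, 0.1234]
tcp_rot: [3.087, -0.581, -0.003]
wrist_force: [-0.2, -0.6, -0.7]
width: 0.997
grip_force: 0.0
```

Run:
```python
from h import *
v=look("square",(.444,.02),1.2)
go((v[0],v[1],.003),v[2]-np.pi/2)
v=look("disc",(.638,-.052),0,z0=.01,f=1)
```

```text
square px [278. 203.] fit [0.4433 0.0205 1.1988 0.9271] yaw 68.69 tcp [0.4402 0.0205 0.1235] width 0.999
turn z units 0.02 then shift [ 0.06 -0.02  2.41] norm 2.41 | shift before turn [ 0.06 -0.02  2.41] q6 1.93 yaw0 deg -21.2 tilt 0.1
disc px [ 273. -181.] fit [ 0.638 -0.052  0.     0.   ] yaw 0.0 tcp [0.4404 0.0204 0.1236] width 0.996
```

Request:
apply_moves(
  fingers=[1,1,1,1,1,1,1],
  travel=[
    [0.06,-0.02,0.5],
    [0,0,0.6],
    [0,0,0.6],
    [0,0,0.5],
    [0,0,0.15],
    [0,0,0],
    [0,0,0],
  ],
  rotation=[
    [0,0,0],
    [0,0,0],
    [0,0,0],
    [0,0,0],
    [0,0,0],
    [0,0,0],
    [0,0,0],
  ],
)

```text
time: 15.55
tool_pos: [0.4451, 0.0202, 0.0076]
tcp_rot: [-3.087, 0.58, -0.002]
wrist_force: [0.5, -0.4, 0.2]
width: 1.0
grip_force: 0.0
```

Run:
```python
from h import *
s=pose();print(s[1])
go((.4435,.0203,.006),np.radians(-21.3))
```

```text
[0.44505628 0.02024754 0.00758601]
turn z units 0.0 then shift [-0.03  0.01  0.03] norm 0.04 | shift before turn [-0.03  0.01  0.03] q6 1.93 yaw0 deg -21.3 tilt 0.06
```

Grip, then lift.

Request:
apply_moves(
  fingers=[1,0,0,0,0,0,0,0],
  travel=[
    [-0.03,0,0.03],
    [0,0,0],
    [0,0,0],
    [0,0,0],
    [0,0,0],
    [0,0,0],
    [0,0,0],
    [0,0,0],
  ],
  rotation=[
    [0,0,0],
    [0,0,0],
    [0,0,0],
    [0,0,0],
    [0,0,0],
    [0,0,0],
    [0,0,0],
    [0,0,0],
  ],
)

```text
time: 16.35
tool_pos: [0.4437, 0.0208, 0.0063]
tcp_rot: [-3.087, 0.581, -0.002]
wrist_force: [-1.7, 0.9, 7.6]
width: 0.668
grip_force: 43.3
```

Request:
apply_moves(
  fingers=[0,0,0,0,0,0,0,0,0,0],
  travel=[
    [0,0,-0.2],
    [0,0,-0.5],
    [0,0,-0.6],
    [0,0,-0.6],
    [0,0,0],
    [0,0,0],
    [0,0,0],
    [0,0,0],
    [0,0,0],
    [0,0,0],
  ],
  rotation=[
    [0,0,0],
    [0,0,0],
    [0,0,0],
    [0,0,0],
    [0,0,-0.9],
    [0,0,-1],
    [0,0,-1],
    [0,0,-1],
    [0,0,0],
    [0,0,0],
  ],
)

```text
time: 17.35
tool_pos: [0.4428, 0.0208, 0.1006]
tcp_rot: [-3.141, -0.054, -0.0]
wrist_force: [-0.4, 0.1, -0.8]
width: 0.671
grip_force: 42.8
```

Run:
```python
from h import *
s=pose();print(s[1],s[0]["width"],s[0]["grip_force"])
v=look("square",s[1][:2],.035,z0=s[1][2]-.006)
go((.634,.0527,.095),np.radians(2.15))
```

```text
[0.44278318 0.02083142 0.10058516] 0.6713613445612233 42.837350964546204
square px [281. 303.] fit [0.4452 0.0225 0.0379 0.8714] yaw 2.17 tcp [0.4428 0.0208 0.1005] width 0.667
turn z units -0.03 then shift [ 3.85 -0.49  0.11] norm 3.88 | shift before turn [ 3.84 -0.51  0.11] q6 1.53 yaw0 deg 2.0 tilt 0.01
```

Request:
apply_moves(
  fingers=[0,0,0,0,0,0,0,0,0],
  travel=[
    [0.5,-0.07,0],
    [0.6,-0.08,0],
    [0.6,-0.08,0],
    [0.6,-0.08,0],
    [0.6,-0.08,0],
    [0.6,-0.08,0],
    [0.34,-0.03,0],
    [0,0,0],
    [0,0,0],
  ],
  rotation=[
    [0,0,0],
    [0,0,0],
    [0,0,0],
    [0,0,0],
    [0,0,0],
    [0,0,0],
    [0,0,0],
    [0,0,0],
    [0,0,0],
  ],
)

```text
time: 18.3
tool_pos: [0.6331, 0.0528, 0.0997]
tcp_rot: [3.141, 0.056, -0.003]
wrist_force: [-0.7, 0.5, -0.6]
width: 0.667
grip_force: 42.8
```

Request:
apply_moves(
  fingers=[0,0,0,0,0,0],
  travel=[
    [0,0,0.3],
    [0,0,0.5],
    [0,0,0.5],
    [0,0,0],
    [0,0,0],
    [0,0,0],
  ],
  rotation=[
    [0,0,0],
    [0,0,0],
    [0,0,0],
    [0,0,0],
    [0,0,0],
    [0,0,0],
  ],
)

```text
time: 18.9
tool_pos: [0.6344, 0.0528, 0.0365]
tcp_rot: [-3.141, -0.057, -0.003]
wrist_force: [0.3, 0.1, -0.6]
width: 0.667
grip_force: 42.9
```

Run:
```python
from h import *
s=pose();print(s[1],s[0]["width"],s[0]["grip_force"])
go((.6335,.0527,.019),np.radians(2.15))
```

```text
[0.63435701 0.05280071 0.03645188] 0.6671266854693667 42.943103313446045
turn z units -0.01 then shift [-0.02  0.    0.35] norm 0.35 | shift before turn [-0.02  0.    0.35] q6 1.58 yaw0 deg 2.1 tilt 0.1
```

Request:
apply_moves(
  fingers=[0,0,0,0,0,0],
  travel=[
    [-0.01,0,0.12],
    [0,0,0.12],
    [0,0,0.12],
    [0,0,0],
    [0,0,0],
    [0,0,0],
  ],
  rotation=[
    [0,0,0],
    [0,0,0],
    [0,0,0],
    [0,0,0],
    [0,0,0],
    [0,0,0],
  ],
)

```text
time: 19.5
tool_pos: [0.6328, 0.0528, 0.0192]
tcp_rot: [3.141, 0.058, -0.002]
wrist_force: [-6.5, 0.3, 11.6]
width: 0.665
grip_force: 47.7
```

Run:
```python
from h import *
s=pose();print(s[1],s[0]["width"],s[0]["grip_force"],s[0]["wrist_force"])
```

```text
[0.63282392 0.05280683 0.01916788] 0.6645973725389079 47.71321892738342 [-6.49677377  0.34119033 11.60157387]
```

Request:
apply_moves(
  fingers=[0,0,0,0,0],
  travel=[
    [-0.02,0,0],
    [-0.02,0,0],
    [0,0,0.02],
    [0,0,0],
    [0,0,0],
  ],
  rotation=[
    [0,0,0],
    [0,0,0],
    [0,0,0],
    [0,0,0],
    [0,0,0],
  ],
)

```text
time: 20.0
tool_pos: [0.6328, 0.0528, 0.019]
tcp_rot: [-3.141, -0.057, -0.005]
wrist_force: [-4.2, -1.1, 10.9]
width: 0.668
grip_force: 47.7
```

Run:
```python
from h import *
s=pose();print(s[1],s[0]["width"],s[0]["grip_force"],s[0]["wrist_force"])
go((.6335,.0527,.019),np.radians(2.15))
```

```text
[0.6327713  0.05276537 0.01898869] 0.6679138238189186 47.69473850727081 [-4.17150105 -1.13771382 10.92483121]
turn z units -0.01 then shift [ 0.01  0.   -0.  ] norm 0.01 | shift before turn [ 0.01  0.   -0.  ] q6 1.58 yaw0 deg 2.1 tilt 0.17
```

Request:
apply_moves(
  fingers=[1,1,1,1,1,1,1,1,1,1],
  travel=[
    [0,0,0],
    [0,0,0],
    [0,0,0],
    [0,0,0],
    [0,0,0],
    [0,0,-0.2],
    [0,0,-0.6],
    [0,0,-0.7],
    [0,0,-0.7],
    [0,0,0],
  ],
  rotation=[
    [0,0,0],
    [0,0,0],
    [0,0,0],
    [0,0,0],
    [0,0,0],
    [0,0,0],
    [0,0,0],
    [0,0,0],
    [0,0,0],
    [0,0,0],
  ],
)

```text
time: 21.0
tool_pos: [0.6361, 0.053, 0.1339]
tcp_rot: [-3.141, -0.057, -0.019]
wrist_force: [0.4, 0.1, 0.6]
width: 0.998
grip_force: 0.0
```

Run:
```python
from h import *
c=read_camera("wrist");save(c,"s1.png",1.4,(100,40,500,320))
def top(kind,P,a,z):
    d=c["image"].astype(int);print(kind,[np.round(proj(c,[*P,z])) for z in(.034,.044)])
go((.4525,-.1305,.13),np.radians(153.3))
```

```text
turn z units 4.8 then shift [-1.6   4.91  0.02] norm 5.17 | shift before turn [-3.77  3.53  0.02] q6 1.58 yaw0 deg 2.1 tilt 0.47
```

View pics/s1.png

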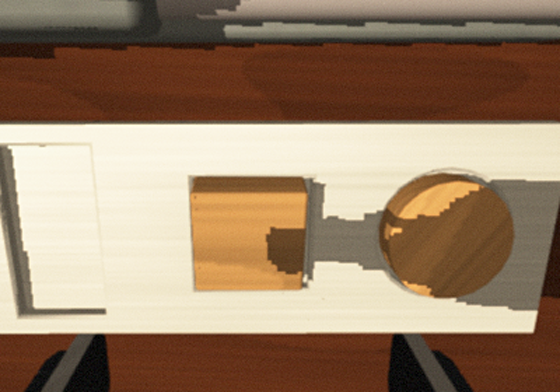

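The square lies in the middle nest at (250,235) and the disc in the round nest at (447,235). I check both seats numerically before going on.

```bash
cat >> h.py <<'E'
def seated(c,kind,P,a,rad=70):
    """fit a blank standing out of the bed, for several heights of its top above the bench; saturation tells wood from metal"""
    global solid
    S=cv2.cvtColor(cv2.GaussianBlur(c["image"],(3,3),0),cv2.COLOR_RGB2HSV)[:,:,1];px=proj(c,[*P,.034]);o0=solid(kind)[0];old=solid
    m=blob(dict(image=np.dstack([S]*3)),px,rad,f=1.);out=[]
    for t in(.030,.034,.038,.044):
        solid=lambda k:(o0,t-.02);out.append((t,*np.round(fit(c,kind,m,*P,a,.02),4)))
    solid=old;print(kind,np.round(px),*out,sep="\n  ")
E
python3 - <<'E'
from h import *
c=read_camera("wrist")
seated(c,"square",(.634,.0527),.0375);seated(c,"disc",(.6377,-.0522),0.)
E
```

```text
square
  [280. 212.]
  (0.03, np.float64(0.6363), np.float64(0.0546), np.float64(0.0375), np.float64(0.9355))
  (0.034, np.float64(0.6367), np.float64(0.0545), np.float64(0.0278), np.float64(0.9709))
  (0.038, np.float64(0.6371), np.float64(0.0545), np.float64(0.0362), np.float64(0.9697))
  (0.044, np.float64(0.6374), np.float64(0.0549), np.float64(0.0237), np.float64(0.9176))
disc
  [425. 212.]
  (0.03, np.float64(0.6375), np.float64(-0.0517), np.float64(0.0707), np.float64(0.9409))
  (0.034, np.float64(0.6387), np.float64(-0.05), np.float64(0.1079), np.float64(0.9734))
  (0.038, np.float64(0.639), np.float64(-0.0485), np.float64(0.0791), np.float64(0.9515))
  (0.044, np.float64(0.6394), np.float64(-0.047), np.float64(0.0735), np.float64(0.8814))
```

Request:
apply_moves(
  fingers=[0,0,0,0,0,0,0,0,0,0],
  travel=[
    [0,0,0],
    [0,0,0],
    [0,0,0],
    [0,0,0.5],
    [0,0,0.5],
    [0,0,0.5],
    [0,0,0.3],
    [0,0,0.1],
    [0,0,0],
    [0,0,0],
  ],
  rotation=[
    [0,0,0],
    [0,0,0],
    [0,0,0],
    [0,0,0],
    [0,0,0],
    [0,0,0],
    [0,0,0],
    [0,0,0],
    [0,0,0],
    [0,0,0],
  ],
)

```text
time: 22.1
tool_pos: [0.6298, 0.0527, 0.0383]
tcp_rot: [3.141, 0.058, -0.007]
wrist_force: [-24.1, -1.7, 45.1]
width: -0.001
grip_force: 24.2
```

Request:
apply_moves(
  fingers=[0,0,0,0],
  travel=[
    [0,0,0.1],
    [0,0,0.06],
    [0,0,0],
    [0,0,0],
  ],
  rotation=[
    [0,0,0],
    [0,0,0],
    [0,0,0],
    [0,0,0],
  ],
)

```text
time: 22.5
tool_pos: [0.63, 0.0527, 0.0378]
tcp_rot: [3.141, 0.058, -0.008]
wrist_force: [-42.3, -2.6, 85.6]
width: -0.002
grip_force: 45.7
```

Run:
```python
from h import *
s=pose();print(s[1],s[0]["width"],s[0]["wrist_force"])
```

```text
[0.63002397 0.05268348 0.03778357] -0.0019672548250192186 [-42.31844807  -2.63347209  85.5609303 ]
```

Request:
apply_moves(
  fingers=[0,0,0,0,0],
  travel=[
    [0,0,-0.2],
    [0,0,-0.6],
    [0,0,-0.8],
    [0,0,-0.2],
    [0,0,0],
  ],
  rotation=[
    [0,0,0],
    [0,0,0],
    [0,0,0],
    [0,0,0],
    [0,0,0],
  ],
)

```text
time: 23.0
tool_pos: [0.6333, 0.0528, 0.1159]
tcp_rot: [-3.141, -0.057, -0.008]
wrist_force: [0.3, 0.4, -0.1]
width: 0.001
grip_force: 0.0
```

```bash
cat >> h.py <<'E'
def tiltfit(c,kind,P,a,rad=70):
    """seat check with tilt: vertices of the whole blank, clipped to above the rim, hull against saturation blob"""
    S=cv2.cvtColor(cv2.GaussianBlur(c["image"],(3,3),0),cv2.COLOR_RGB2HSV)[:,:,1];m=blob(dict(image=np.dstack([S]*3)),proj(c,[*P,.034]),rad,f=1.)
    o=solid(kind)[0];k=4;M=cv2.resize(m.astype(np.float32),None,fx=k,fy=k)>.5;zs=np.linspace(-.012,.012,25)
    def cost(v):
        Q=R.from_euler("zyx",[v[3]/10,v[4]/10,v[5]/10]).apply(np.array([[*p,z] for p in o for z in zs]))+[v[0]/100,v[1]/100,v[2]/100]
        Q=Q[Q[:,2]>.0195];h=(cv2.convexHull(np.float32([proj(c,q) for q in Q]))[:,0]+.5)*k-.5
        I=np.zeros(M.shape,np.uint8);cv2.fillConvexPoly(I,np.int32(np.round(h*16)),1,shift=4);return 1-(M&(I>0)).sum()/(M|(I>0)).sum()
    for z in(.022,.027):
      for t in(-1,0,1):
        v0=np.array([P[0]*100,P[1]*100,z*100,a*10,t,0]);sx=np.vstack([v0]+[v0+d for d in np.diag([.4,.4,.4,.5,.8,.8])])
        r=minimize(cost,v0,method="Nelder-Mead",options=dict(initial_simplex=sx,maxiter=400,xatol=.003,fatol=1e-4))
        print(kind,"xyz",np.round(r.x[:3]/100,4),"yaw,pitch,roll",np.round(np.degrees(r.x[3:]/10),1),"iou",round(1-r.fun,4))
E
python3 - <<'E'
from h import *
s=pose();print(s[1],s[0]["wrist_force"])
c=read_camera("wrist");tiltfit(c,"square",(.634,.0527),.0375);tiltfit(c,"disc",(.6377,-.0522),0.)
E
```

```text
[0.63334664 0.05284711 0.11587832] [ 0.29187181  0.36598743 -0.08478514]
square xyz [0.6372 0.0542 0.0224] yaw,pitch,roll [ 2.  -5.4 -1.8] iou 0.9786
square xyz [0.6375 0.0543 0.0223] yaw,pitch,roll [ 2.1 -1.1 -2.6] iou 0.976
square xyz [0.6377 0.0541 0.0227] yaw,pitch,roll [ 2.6  5.  -2.9] iou 0.9738
square xyz [0.637  0.0548 0.023 ] yaw,pitch,roll [ 2.3 -7.6  1.3] iou 0.985
square xyz [0.6374 0.0549 0.0224] yaw,pitch,roll [ 2.3 -1.3  1.2] iou 0.9804
square xyz [0.6377 0.0547 0.0227] yaw,pitch,roll [ 2.2  2.7 -0.2] iou 0.9793
disc xyz [ 0.6388 -0.0494  0.023 ] yaw,pitch,roll [-2.2 -0.3 -1. ] iou 0.9763
disc xyz [ 0.6388 -0.0494  0.0234] yaw,pitch,roll [ 1.3 -2.1  0.4] iou 0.9741
disc xyz [ 0.639  -0.0496  0.0229] yaw,pitch,roll [0.3 1.6 2.1] iou 0.9734
disc xyz [ 0.6388 -0.0495  0.0229] yaw,pitch,roll [-1.   0.  -0.6] iou 0.976
disc xyz [ 0.6389 -0.0495  0.0233] yaw,pitch,roll [1.8 0.  1.1] iou 0.9742
disc xyz [ 0.6391 -0.0495  0.0222] yaw,pitch,roll [ 4.2  5.  -1.5] iou 0.9758
```

Request:
apply_moves(
  fingers=[0,0,0,0,0],
  travel=[
    [0.4,0,0.4],
    [0.04,0,0.5],
    [0,0,0.4],
    [0,0,0],
    [0,0,0],
  ],
  rotation=[
    [0,0,0],
    [0,0,0],
    [0,0,0],
    [0,0,0],
    [0,0,0],
  ],
)

```text
time: 23.55
tool_pos: [0.6512, 0.0534, 0.0451]
tcp_rot: [3.141, 0.057, -0.008]
wrist_force: [-0.4, 0.1, 0.1]
width: -0.001
grip_force: 0.0
```

Request:
apply_moves(
  fingers=[0,0,0],
  travel=[
    [0,0,0.06],
    [0,0,0],
    [0,0,0],
  ],
  rotation=[
    [0,0,0],
    [0,0,0],
    [0,0,0],
  ],
)

```text
time: 23.85
tool_pos: [0.6528, 0.0535, 0.0447]
tcp_rot: [3.141, 0.057, -0.002]
wrist_force: [0.3, 0.3, -0.6]
width: 0.001
grip_force: 0.0
```

Request:
apply_moves(
  fingers=[0,0,0],
  travel=[
    [0,0,0.04],
    [0,0,0],
    [0,0,0],
  ],
  rotation=[
    [0,0,0],
    [0,0,0],
    [0,0,0],
  ],
)

```text
time: 24.15
tool_pos: [0.6535, 0.0535, 0.0437]
tcp_rot: [-3.141, -0.057, -0.001]
wrist_force: [0.0, -1.1, 1.5]
width: 0.002
grip_force: 1.0
```

The far edge of the square is about 6 mm high, so it sits tilted on the rim. I press on that edge and drag it back toward the robot so it drops in.

Request:
apply_moves(
  fingers=[0,0,0,0,0,0,0,0,0],
  travel=[
    [0,0,0.04],
    [-0.03,0,0.02],
    [-0.03,0,0.02],
    [-0.03,0,0.02],
    [-0.03,0,0],
    [-0.03,0,0],
    [-0.03,0,0],
    [0,0,0],
    [0,0,0],
  ],
  rotation=[
    [0,0,0],
    [0,0,0],
    [0,0,0],
    [0,0,0],
    [0,0,0],
    [0,0,0],
    [0,0,0],
    [0,0,0],
    [0,0,0],
  ],
)

```text
time: 25.05
tool_pos: [0.6498, 0.0534, 0.0426]
tcp_rot: [-3.141, -0.057, -0.018]
wrist_force: [4.0, -0.2, 9.2]
width: 0.002
grip_force: 4.5
```

Request:
apply_moves(
  fingers=[0,0,0,0,0,0],
  travel=[
    [0,0,0.04],
    [-0.04,0,0.02],
    [-0.04,0,0.02],
    [-0.04,0,0],
    [0,0,0],
    [0,0,0],
  ],
  rotation=[
    [0,0,0],
    [0,0,0],
    [0,0,0],
    [0,0,0],
    [0,0,0],
    [0,0,0],
  ],
)

```text
time: 25.65
tool_pos: [0.648, 0.0533, 0.042]
tcp_rot: [-3.14, -0.057, -0.032]
wrist_force: [6.5, 0.9, 17.6]
width: -0.002
grip_force: 8.0
```

Request:
apply_moves(
  fingers=[0,0,0.5,1,1,1,1,1,1,1,1,1],
  travel=[
    [0,0,-0.4],
    [0,0,-0.6],
    [0,0,-0.6],
    [0,0,0],
    [0,0,0],
    [0,0,0],
    [0,0,0],
    [0,0,0],
    [0,0,0],
    [0,0,0],
    [0,0,0],
    [0,0,0],
  ],
  rotation=[
    [0,0,0],
    [0,0,0],
    [0,0,0],
    [0,0,-1],
    [0,0,-1],
    [0,0,-1],
    [0,0,-1],
    [0,0,-1],
    [0,0,-1],
    [0,0,-1],
    [0,0,-1],
    [0,0,-1],
  ],
)

```text
time: 26.85
tool_pos: [0.638, 0.053, 0.1139]
tcp_rot: [-2.769, -1.483, 0.001]
wrist_force: [0.0, -0.2, -0.3]
width: 1.002
grip_force: 0.0
```

Request:
apply_moves(
  fingers=[1,1,1,1,1,1,1,1],
  travel=[
    [0,0,0],
    [0,0,0],
    [0,0,0],
    [0,0,0],
    [0,0,0],
    [0,0,0],
    [0,0,0],
    [0,0,0],
  ],
  rotation=[
    [0,0,-1],
    [0,0,-1],
    [0,0,-1],
    [0,0,-1],
    [0,0,-1],
    [0,0,-1],
    [0,0,0],
    [0,0,0],
  ],
)

```text
time: 27.65
tool_pos: [0.6381, 0.053, 0.114]
tcp_rot: [-2.183, -2.259, 0.0]
wrist_force: [-0.2, 0.4, 0.3]
width: 0.999
grip_force: 0.0
```

Run:
```python
from h import *
s=pose();print(s[1],s[0]["wrist_force"])
c=read_camera("wrist");tiltfit(c,"square",(.634,.0527),.0375)
cv2.imwrite("pics/x.png",c["image"])
go((.636,.054,.03),np.radians(92.15))
```

```text
[0.63812039 0.05295529 0.11403069] [-0.191636    0.36957015  0.34742483]
square xyz [0.6378 0.0544 0.0255] yaw,pitch,roll [ 1.1 -7.3  5.5] iou 0.9792
square xyz [0.6373 0.055  0.0232] yaw,pitch,roll [ 1.8 -3.  -2.3] iou 0.9629
square xyz [0.6373 0.0551 0.0267] yaw,pitch,roll [ 0.9 -3.6  1.2] iou 0.9684
square xyz [0.6376 0.0542 0.025 ] yaw,pitch,roll [ 1.4 -6.6  6.1] iou 0.9782
square xyz [0.6378 0.0548 0.0258] yaw,pitch,roll [ 1.2 -7.4  3.6] iou 0.9795
square xyz [0.6377 0.0546 0.0257] yaw,pitch,roll [ 0.8 -6.6  6.2] iou 0.9786
turn z units -0.03 then shift [ 0.02 -0.04  1.68] norm 1.68 | shift before turn [ 0.02 -0.04  1.68] q6 0.01 yaw0 deg 92.0 tilt 0.02
```

Request:
apply_moves(
  fingers=[1,1,1,1,1,1],
  travel=[
    [0.01,0,0.4],
    [0,0,0.5],
    [0,0,0.5],
    [0,0,0.4],
    [0,0,0],
    [0,0,0],
  ],
  rotation=[
    [0,0,0],
    [0,0,0],
    [0,0,0],
    [0,0,0],
    [0,0,0],
    [0,0,0],
  ],
)

```text
time: 28.3
tool_pos: [0.638, 0.0535, 0.0241]
tcp_rot: [-2.181, -2.26, 0.001]
wrist_force: [-0.1, 0.4, 0.7]
width: 1.003
grip_force: 0.0
```

Request:
apply_moves(
  fingers=[0,0,0,0,0,0,0,0],
  travel=[
    [0,0,0],
    [0,0,0],
    [0,0,0],
    [0,0,0],
    [0,0,0],
    [0,0,0],
    [0,0,0],
    [0,0,0],
  ],
  rotation=[
    [0,0,0],
    [0,0,0],
    [0,0,0],
    [0,0,0],
    [0,0,0],
    [0,0,0],
    [0,0,0],
    [0,0,0],
  ],
)

```text
time: 29.1
tool_pos: [0.6397, 0.0535, 0.0267]
tcp_rot: [2.179, 2.26, 0.004]
wrist_force: [-0.8, -0.3, 7.1]
width: 0.666
grip_force: 41.8
```

Request:
apply_moves(
  fingers=[0,0,0,0],
  travel=[
    [0,0,-0.2],
    [0,0,-0.2],
    [0,0,0],
    [0,0,0],
  ],
  rotation=[
    [0,0,0],
    [0,0,0],
    [0,0,0],
    [0,0,0],
  ],
)

```text
time: 29.5
tool_pos: [0.6389, 0.0535, 0.0451]
tcp_rot: [2.18, 2.261, 0.002]
wrist_force: [-0.3, 0.8, -0.1]
width: 0.67
grip_force: 42.4
```

Run:
```python
from h import *
s=pose();print(s[1],s[0]["wrist_force"],s[0]["width"])
go((.634,s[1][1],.02),np.radians(92.15))
```

```text
[0.63886276 0.05349001 0.0451335 ] [-0.30763055  0.79700562 -0.12044688] 0.6702012708896511
turn z units -0.01 then shift [ 0.  -0.1  0.5] norm 0.51 | shift before turn [ 0.  -0.1  0.5] q6 0.01 yaw0 deg 92.1 tilt 0.09
```

Request:
apply_moves(
  fingers=[0,0,0,0,0],
  travel=[
    [0,-0.1,0],
    [0,0,0.15],
    [0,0,0.05],
    [0,0,0],
    [0,0,0],
  ],
  rotation=[
    [0,0,0],
    [0,0,0],
    [0,0,0],
    [0,0,0],
    [0,0,0],
  ],
)

```text
time: 30.0
tool_pos: [0.6329, 0.0533, 0.0337]
tcp_rot: [-2.18, -2.261, 0.001]
wrist_force: [-0.8, -0.4, -1.1]
width: 0.663
grip_force: 42.4
```

Run:
```python
from h import *
s=pose();print(s[1],s[0]["wrist_force"],s[0]["width"])
go((.634,.053,.027),np.radians(92.15))
```

```text
[0.63292992 0.05328651 0.03367246] [-0.83934268 -0.38073135 -1.08711887] 0.6626985018859936
turn z units -0.01 then shift [-0.01  0.02  0.13] norm 0.14 | shift before turn [-0.01  0.02  0.13] q6 0.01 yaw0 deg 92.1 tilt 0.06
```

Request:
apply_moves(
  fingers=[0,0,0,0],
  travel=[
    [0,0.02,0.06],
    [0,0,0.06],
    [0,0,0],
    [0,0,0],
  ],
  rotation=[
    [0,0,0],
    [0,0,0],
    [0,0,0],
    [0,0,0],
  ],
)

```text
time: 30.4
tool_pos: [0.6342, 0.0533, 0.0281]
tcp_rot: [-2.18, -2.261, 0.0]
wrist_force: [0.2, -0.2, -0.5]
width: 0.662
grip_force: 42.4
```

Request:
apply_moves(
  fingers=[0,0,0,0],
  travel=[
    [0,0,0.04],
    [0,0,0.04],
    [0,0,0],
    [0,0,0],
  ],
  rotation=[
    [0,0,0],
    [0,0,0],
    [0,0,0],
    [0,0,0],
  ],
)

```text
time: 30.8
tool_pos: [0.6348, 0.0534, 0.0264]
tcp_rot: [2.18, 2.261, 0.001]
wrist_force: [-3.0, -0.4, 9.9]
width: 0.663
grip_force: 43.5
```

Run:
```python
from h import *
c=read_camera("wrist");s=pose();print(s[1],s[0]["wrist_force"])
d=c["image"].copy()
r=np.array([[np.cos(.0375),-np.sin(.0375)],[np.sin(.0375),np.cos(.0375)]])
q=np.array([[1,1],[1,-1],[-1,-1],[-1,1]])*.032@r.T+[.634,.0527]
cv2.polylines(d,[np.int32([proj(c,[*p,.02]) for p in q])],True,(255,0,0),1)
q=np.array([[1,1],[1,-1],[-1,-1],[-1,1]])*.029@r.T+s[1][:2]
cv2.polylines(d,[np.int32([proj(c,[*p,.044]) for p in q])],True,(0,0,255),1)
save(dict(image=d),"s2.png",2,(110,120,460,420))
```

```text
[0.63480672 0.05337945 0.02642197] [-3.59539409 -0.52797754  9.85885665]
```

View pics/s2.png

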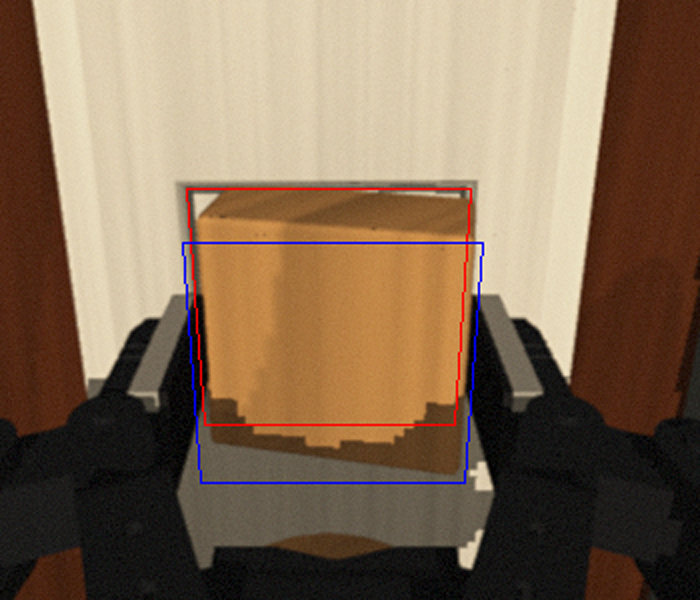

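The picture shows the block still tilted in the pads, its right (far) side higher. Relative to the nest outline (178–476 px) it sits about 2.5 mm too far: the left gap is about 22 px and the right gap about 3 px. I shift it 3 mm toward the robot and release.

Request:
apply_moves(
  fingers=[0,0,0,0,0],
  travel=[
    [0,0,-0.05],
    [0,-0.03,0],
    [0,-0.03,0],
    [0,0,0],
    [0,0,0],
  ],
  rotation=[
    [0,0,0],
    [0,0,0],
    [0,0,0],
    [0,0,0],
    [0,0,0],
  ],
)

```text
time: 31.35
tool_pos: [0.6312, 0.0532, 0.0267]
tcp_rot: [-2.18, -2.262, 0.0]
wrist_force: [-0.8, -0.0, 0.4]
width: 0.665
grip_force: 42.6
```

Request:
apply_moves(
  fingers=[0,0,0,0],
  travel=[
    [0,0,0.06],
    [0,0,0.06],
    [0,0,0],
    [0,0,0],
  ],
  rotation=[
    [0,0,0],
    [0,0,0],
    [0,0,0],
    [0,0,0],
  ],
)

```text
time: 31.75
tool_pos: [0.6316, 0.0532, 0.0259]
tcp_rot: [-2.18, -2.261, 0.001]
wrist_force: [-9.9, -1.2, 29.4]
width: 0.668
grip_force: 45.5
```

Request:
apply_moves(
  fingers=[0,1,1,1,1,1,1,1,1,1],
  travel=[
    [0,0,-0.05],
    [0,0,0],
    [0,0,0],
    [0,0,0],
    [0,0,0],
    [0,0,-0.3],
    [0,0,-0.7],
    [0,0,-0.8],
    [0,0,0],
    [0,0,0],
  ],
  rotation=[
    [0,0,0],
    [0,0,0],
    [0,0,0],
    [0,0,0],
    [0,0,0],
    [0,0,0],
    [0,0,0],
    [0,0,0],
    [0,0,0],
    [0,0,0],
  ],
)

```text
time: 32.75
tool_pos: [0.6329, 0.0533, 0.1161]
tcp_rot: [2.178, 2.259, 0.005]
wrist_force: [-0.3, -0.5, -0.1]
width: 1.0
grip_force: 0.0
```

Run:
```python
from h import *
s=pose();print(s[1],s[0]["wrist_force"])
c=read_camera("wrist");tiltfit(c,"square",(.634,.0527),.0375)
cv2.imwrite("pics/s3.png",cv2.cvtColor(c["image"],cv2.COLOR_RGB2BGR))
```

```text
[0.63291763 0.05329559 0.11606374] [-0.3186705  -0.46573926 -0.14605738]
square xyz [0.6361 0.0562 0.0222] yaw,pitch,roll [ 2.1 -2.6  0.2] iou 0.974
square xyz [0.6356 0.0558 0.022 ] yaw,pitch,roll [ 1.9  0.2 -0.5] iou 0.9753
square xyz [0.6346 0.0561 0.0225] yaw,pitch,roll [ 1.9  6.  -0.1] iou 0.9787
square xyz [0.6359 0.0561 0.0219] yaw,pitch,roll [ 2.  -2.7  0.5] iou 0.9747
square xyz [0.6353 0.056  0.0227] yaw,pitch,roll [1.8 1.5 1.1] iou 0.9766
square xyz [0.6348 0.056  0.0227] yaw,pitch,roll [1.7 5.7 3.1] iou 0.9775
```

Request:
apply_moves(
  fingers=[0,0,0,0,0,0,0,0,0],
  travel=[
    [0,0.4,0],
    [0,0,0],
    [0,0,0.5],
    [0,0,0.5],
    [0,0,0.4],
    [0,0,0.04],
    [0,0,0.04],
    [0,0,0],
    [0,0,0],
  ],
  rotation=[
    [0,0,0],
    [0,0,0],
    [0,0,0],
    [0,0,0],
    [0,0,0],
    [0,0,0],
    [0,0,0],
    [0,0,0],
    [0,0,0],
  ],
)

```text
time: 33.7
tool_pos: [0.6522, 0.054, 0.0407]
tcp_rot: [2.179, 2.261, 0.002]
wrist_force: [0.3, 0.1, 0.2]
width: 0.001
grip_force: 0.0
```

Request:
apply_moves(
  fingers=[0,0,0,0],
  travel=[
    [0,0,0.04],
    [0,0,0.02],
    [0,0,0],
    [0,0,0],
  ],
  rotation=[
    [0,0,0],
    [0,0,0],
    [0,0,0],
    [0,0,0],
  ],
)

```text
time: 34.1
tool_pos: [0.6513, 0.054, 0.0364]
tcp_rot: [2.18, 2.262, 0.0]
wrist_force: [1.0, 1.3, 0.6]
width: 0.001
grip_force: 0.0
```

Request:
apply_moves(
  fingers=[0,0,0,0],
  travel=[
    [0,0,0.04],
    [0,0,0.04],
    [0,0,0],
    [0,0,0],
  ],
  rotation=[
    [0,0,0],
    [0,0,0],
    [0,0,0],
    [0,0,0],
  ],
)

```text
time: 34.5
tool_pos: [0.6516, 0.0539, 0.0341]
tcp_rot: [2.18, 2.261, 0.0]
wrist_force: [-4.1, -0.5, 9.3]
width: 0.001
grip_force: 4.7
```

Request:
apply_moves(
  fingers=[0,0,0,0,0,0],
  travel=[
    [0,0,-0.3],
    [0,-0.7,0],
    [0,0,0.2],
    [0,0,0.06],
    [0,0,0],
    [0,0,0],
  ],
  rotation=[
    [0,0,0],
    [0,0,0],
    [0,0,0],
    [0,0,0],
    [0,0,0],
    [0,0,0],
  ],
)

```text
time: 35.1
tool_pos: [0.6173, 0.0527, 0.0344]
tcp_rot: [2.18, 2.261, 0.001]
wrist_force: [0.3, 1.1, 0.0]
width: 0.0
grip_force: 0.0
```

The square is now flat: its far edge touches at z = 0.0341, and the near side is no higher. I probe the disc the same way.

Request:
apply_moves(
  fingers=[0,0,0,0,0,0,0,0,0],
  travel=[
    [0,0,-0.5],
    [-0.8,0.2,0],
    [-0.9,0.16,0],
    [0,0,0.4],
    [0,0,0.06],
    [0,0,0.04],
    [0,0,0.04],
    [0,0,0],
    [0,0,0],
  ],
  rotation=[
    [0,0,0],
    [0,0,0],
    [0,0,0],
    [0,0,0],
    [0,0,0],
    [0,0,0],
    [0,0,0],
    [0,0,0],
    [0,0,0],
  ],
)

```text
time: 36.0
tool_pos: [0.6375, -0.0316, 0.0341]
tcp_rot: [2.177, 2.263, -0.002]
wrist_force: [-4.3, -4.2, 7.9]
width: -0.001
grip_force: 4.0
```

Request:
apply_moves(
  fingers=[0,0,0,0,0,0,0],
  travel=[
    [0,0,-0.3],
    [-0.3,0.4,0],
    [-0.1,0,0],
    [0,0,0.2],
    [0,0,0.1],
    [0,0,0],
    [0,0,0],
  ],
  rotation=[
    [0,0,0],
    [0,0,0],
    [0,0,0],
    [0,0,0],
    [0,0,0],
    [0,0,0],
    [0,0,0],
  ],
)

```text
time: 36.7
tool_pos: [0.6579, -0.0503, 0.034]
tcp_rot: [-2.18, -2.262, -0.0]
wrist_force: [-3.1, -0.6, 12.5]
width: 0.003
grip_force: 6.5
```

Disc flat too. On to the oblong.

Request:
apply_moves(
  fingers=[0,0.5,1,1,1,1,1,1,1,1,1,1],
  travel=[
    [0,0,-0.6],
    [0,0,-0.7],
    [0,0,-0.6],
    [0,0,0],
    [0,0,0],
    [0,0,0],
    [0,0,0],
    [0,0,0],
    [0,0,0],
    [0,0,0],
    [0,0,0],
    [0,0,0],
  ],
  rotation=[
    [0,0,0],
    [0,0,-0.8],
    [0,0,-0.8],
    [0,0,-1],
    [0,0,-1],
    [0,0,-1],
    [0,0,-1],
    [0,0,-1],
    [0,0,-1],
    [0,0,-1],
    [0,0,-0.6],
    [0,0,0],
  ],
)

```text
time: 37.9
tool_pos: [0.6565, -0.05, 0.1257]
tcp_rot: [-0.883, -3.012, 0.0]
wrist_force: [-0.8, 0.3, -1.0]
width: 0.998
grip_force: 0.0
```

Run:
```python
from h import *
s=pose();print(s[1],s[0]["q"])
go((.4523,-.1305,.13),np.radians(153.3))
```

```text
[ 0.65649805 -0.04997805  0.12567404] [-1.13992965e-01  3.15263585e-01  1.74050853e+00  3.91097748e-04
  1.08895243e+00 -1.11476870e+00]
turn z units -1.0 then shift [ 2.92 -3.27 -0.09] norm 4.39 | shift before turn [ 2.57 -3.56 -0.09] q6 -1.11 yaw0 deg 147.3 tilt 0.18
```

Request:
apply_moves(
  fingers=[1,1,1,1,1,1,1,1],
  travel=[
    [0.4,-0.5,0],
    [0.5,-0.7,0],
    [0.5,-0.7,0],
    [0.5,-0.7,0],
    [0.5,-0.7,0],
    [0.17,-0.26,0],
    [0,0,0],
    [0,0,0],
  ],
  rotation=[
    [0,0,0],
    [0,0,0],
    [0,0,0],
    [0,0,0],
    [0,0,0],
    [0,0,0],
    [0,0,-1],
    [0,0,0],
  ],
)

```text
time: 38.7
tool_pos: [0.4533, -0.1311, 0.1271]
tcp_rot: [0.728, 3.056, 0.001]
wrist_force: [0.8, -0.2, -1.4]
width: 0.996
grip_force: 0.0
```

Run:
```python
from h import *
v=look("oblong",(.4523,-.1305),2.675)
go((v[0],v[1],.009),v[2])
c=read_camera("wrist");cv2.imwrite("pics/o1.png",cv2.cvtColor(c["image"],cv2.COLOR_RGB2BGR))
```

```text
oblong px [275. 206.] fit [ 0.453  -0.1298  2.6815  0.9752] yaw 153.64 tcp [ 0.4538 -0.131   0.1272] width 1.003
turn z units -0.09 then shift [0.03 0.01 2.36] norm 2.36 | shift before turn [0.03 0.01 2.36] q6 -1.44 yaw0 deg 153.1 tilt 0.02
```

Request:
apply_moves(
  fingers=[1,1,1,1,1,1,1],
  travel=[
    [0.03,0.01,0.5],
    [0,0,0.6],
    [0,0,0.6],
    [0,0,0.5],
    [0,0,0.12],
    [0,0,0],
    [0,0,0],
  ],
  rotation=[
    [0,0,-0.09],
    [0,0,0],
    [0,0,0],
    [0,0,0],
    [0,0,0],
    [0,0,0],
    [0,0,0],
  ],
)

```text
time: 39.5
tool_pos: [0.4539, -0.1303, 0.0122]
tcp_rot: [0.711, 3.058, -0.0]
wrist_force: [0.1, 0.4, 0.3]
width: 1.002
grip_force: 0.0
```

Run:
```python
from h import *
go((.453,-.1298,.010),np.radians(153.6))
```

```text
turn z units 0.04 then shift [0.02 0.   0.04] norm 0.05 | shift before turn [0.02 0.   0.04] q6 -1.45 yaw0 deg 153.8 tilt 0.09
```

Request:
apply_moves(
  fingers=[1,1,0,0,0,0,0,0,0,0],
  travel=[
    [0.02,0,0.05],
    [0,0,0],
    [0,0,0],
    [0,0,0],
    [0,0,0],
    [0,0,0],
    [0,0,0],
    [0,0,0],
    [0,0,0],
    [0,0,0],
  ],
  rotation=[
    [0,0,0],
    [0,0,0],
    [0,0,0],
    [0,0,0],
    [0,0,0],
    [0,0,0],
    [0,0,0],
    [0,0,0],
    [0,0,0],
    [0,0,0],
  ],
)

```text
time: 40.5
tool_pos: [0.4523, -0.1299, 0.0093]
tcp_rot: [0.711, 3.059, -0.0]
wrist_force: [-1.0, 0.2, 5.7]
width: 0.504
grip_force: 41.9
```

Request:
apply_moves(
  fingers=[0,0,0,0,0,0,0,0,0,0,0,0],
  travel=[
    [0,0,-0.3],
    [0,0,-0.5],
    [0,0,-0.6],
    [0,0,-0.6],
    [0,0,0],
    [0,0,0],
    [0,0,0],
    [0,0,0],
    [0,0,0],
    [0,0,0],
    [0,0,0],
    [0,0,0],
  ],
  rotation=[
    [0,0,0],
    [0,0,0],
    [0,0,0],
    [0,0,0],
    [0,0,-0.9],
    [0,0,-1],
    [0,0,-1],
    [0,0,-1],
    [0,0,-0.8],
    [0,0,0],
    [0,0,0],
    [0,0,0],
  ],
)

```text
time: 41.7
tool_pos: [0.4516, -0.1296, 0.1085]
tcp_rot: [0.054, -3.141, -0.0]
wrist_force: [-0.1, 0.0, -1.2]
width: 0.504
grip_force: 41.2
```

Run:
```python
from h import *
s=pose();print(s[1],s[0]["width"],s[0]["grip_force"],s[0]["q"])
go((.6300,.1625,.11),np.radians(182.15))
v=look("oblong",s[1][:2],.0375,z0=s[1][2]-.010)
```

```text
[ 0.45155548 -0.12958276  0.10849837] 0.5040144446133764 41.15112841129303 [-3.32507495e-01 -1.18832296e-02  2.15446068e+00  3.08487592e-05
  9.99526302e-01 -1.93739995e+00]
turn z units -0.03 then shift [-3.79  5.7  -0.03] norm 6.85 | shift before turn [-3.77  5.72 -0.03] q6 -1.94 yaw0 deg -178.0 tilt 0.03
oblong px [273. 296.] fit [ 0.4558 -0.1274  0.0353  0.9016] yaw 2.02 tcp [ 0.4516 -0.1296  0.1086] width 0.504
```

Request:
apply_moves(
  fingers=[0,0,0,0,0,0,0,0,0,0,0,0],
  travel=[
    [-0.3,0.4,0],
    [-0.4,0.6,0],
    [-0.4,0.6,0],
    [-0.4,0.6,0],
    [-0.4,0.6,0],
    [-0.4,0.6,0],
    [-0.4,0.6,0],
    [-0.4,0.6,0],
    [-0.3,0.6,0],
    [-0.37,0.5,0],
    [0,0,0],
    [0,0,0],
  ],
  rotation=[
    [0,0,0],
    [0,0,0],
    [0,0,0],
    [0,0,0],
    [0,0,0],
    [0,0,0],
    [0,0,0],
    [0,0,0],
    [0,0,0],
    [0,0,0],
    [0,0,0],
    [0,0,0],
  ],
)

```text
time: 42.95
tool_pos: [0.6299, 0.1623, 0.1083]
tcp_rot: [0.057, -3.14, 0.001]
wrist_force: [0.3, -0.6, -0.5]
width: 0.5
grip_force: 41.2
```

Request:
apply_moves(
  fingers=[0,0,0,0,0,0],
  travel=[
    [0,0,0.4],
    [0,0,0.5],
    [0,0,0.4],
    [0,0,0.1],
    [0,0,0],
    [0,0,0],
  ],
  rotation=[
    [0,0,0],
    [0,0,0],
    [0,0,0],
    [0,0,0],
    [0,0,0],
    [0,0,0],
  ],
)

```text
time: 43.55
tool_pos: [0.6306, 0.1614, 0.0398]
tcp_rot: [-0.055, 3.14, 0.0]
wrist_force: [-0.2, 0.6, 0.1]
width: 0.502
grip_force: 41.2
```

Run:
```python
from h import *
c=read_camera("wrist");s=pose();print(s[1],s[0]["wrist_force"],s[0]["width"])
go((.630,.1625,.022),np.radians(182.15))
d=c["image"].copy();a=.0375
r=np.array([[np.cos(a),-np.sin(a)],[np.sin(a),np.cos(a)]]);k=np.array([[1,1],[1,-1],[-1,-1],[-1,1]])
q=k*[.049,.025]@r.T+[.630,.1625]
cv2.polylines(d,[np.int32([proj(c,[*p,.02]) for p in q])],True,(255,0,0),1)
q=k*[.046,.022]@r.T+s[1][:2];zb=s[1][2]-.0095
for z in(zb,zb+.024): cv2.polylines(d,[np.int32([proj(c,[*p,z]) for p in q])],True,(0,0,255),1)
save(dict(image=d),"o2.png",2,(110,120,460,420))
```

```text
[0.63111676 0.16170925 0.04034311] [ 0.02996383  0.37930034 -0.78098068] 0.5024648526012506
turn z units -0.02 then shift [0.02 0.02 0.37] norm 0.37 | shift before turn [0.02 0.02 0.37] q6 -1.39 yaw0 deg -178.0 tilt 0.14
```

View pics/o2.png

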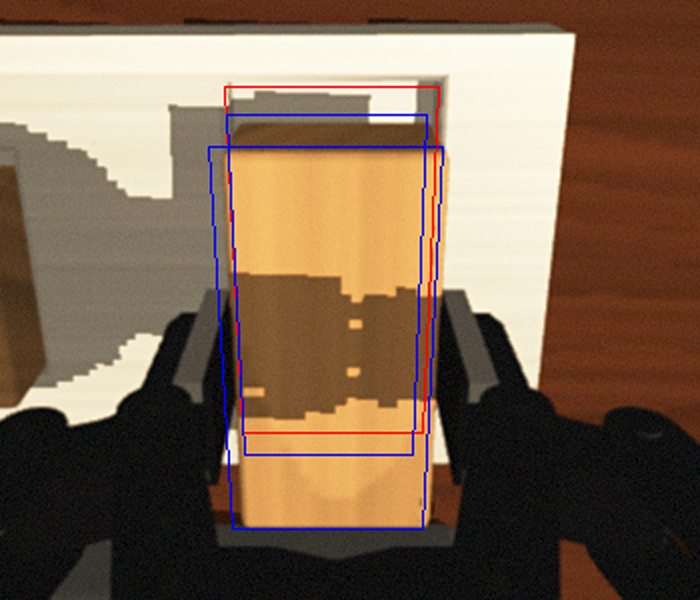

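In the picture the oblong nest's near rim is at row 78, against the predicted 87. The block's near bottom edge is at row 123, against the predicted 115. So the block has to move about 4.5 mm toward the robot, while sideways it is fine.

Request:
apply_moves(
  fingers=[0,0,0,0,0,0,0],
  travel=[
    [0.09,0,0],
    [0,0,0.1],
    [0,0,0.1],
    [0,0,0.08],
    [0,0,0.06],
    [0,0,0],
    [0,0,0],
  ],
  rotation=[
    [0,0,0],
    [0,0,0],
    [0,0,0],
    [0,0,0],
    [0,0,0],
    [0,0,0],
    [0,0,0],
  ],
)

```text
time: 44.3
tool_pos: [0.6255, 0.1617, 0.0215]
tcp_rot: [0.056, -3.141, 0.0]
wrist_force: [-0.1, 0.4, -0.1]
width: 0.502
grip_force: 41.2
```

Request:
apply_moves(
  fingers=[0,0,0,0],
  travel=[
    [0,0,0.03],
    [0,0,0.02],
    [0,0,0],
    [0,0,0],
  ],
  rotation=[
    [0,0,0],
    [0,0,0],
    [0,0,0],
    [0,0,0],
  ],
)

```text
time: 44.7
tool_pos: [0.6257, 0.1617, 0.0194]
tcp_rot: [-0.056, 3.141, 0.0]
wrist_force: [-0.0, -0.8, -0.4]
width: 0.507
grip_force: 41.2
```

Request:
apply_moves(
  fingers=[1,1,1,1,1,1,1,1,1],
  travel=[
    [0,0,0],
    [0,0,0],
    [0,0,0],
    [0,0,0],
    [0,0,-0.2],
    [0,0,-0.6],
    [0,0,-0.7],
    [0,0,-0.3],
    [0,0,0],
  ],
  rotation=[
    [0,0,0],
    [0,0,0],
    [0,0,0],
    [0,0,0],
    [0,0,0],
    [0,0,0],
    [0,0,0],
    [0,0,0],
    [0,0,0],
  ],
)

```text
time: 45.6
tool_pos: [0.6283, 0.1623, 0.1134]
tcp_rot: [-0.056, 3.134, 0.002]
wrist_force: [0.1, 0.1, -0.0]
width: 1.0
grip_force: 0.0
```

Run:
```python
from h import *
c=read_camera("wrist");s=pose();print(s[1])
seated(c,"oblong",(.627,.162),.0375,100)
c=read_camera("top")
for r in tip_of("top","tall_bottle")[:3]: print(r["p"],r["location"],at(c,r["location"],.023))
for t,z in(("square",.022),("disc",.022),("oblong",.022)):
    for r in tip_of("top",t)[:3]: print(t,round(r["p"],2),np.round(at(c,r["location"],z)[:2],3))
```

```text
[0.62663789 0.1619307  0.11089459]
oblong
  [274. 215.]
  (0.03, np.float64(0.6267), np.float64(0.1636), np.float64(0.0355), np.float64(0.9648))
  (0.034, np.float64(0.6261), np.float64(0.1636), np.float64(0.0358), np.float64(0.9887))
  (0.038, np.float64(0.626), np.float64(0.1636), np.float64(0.0338), np.float64(0.9571))
  (0.044, np.float64(0.626), np.float64(0.1633), np.float64(0.0346), np.float64(0.9037))
0.2 [219.3, 163.3] [0.6294313  0.16155457 0.023     ]
square 0.75 [0.631 0.054]
square 0.36 [0.631 0.053]
square 0.35 [ 0.643 -0.053]
disc 0.72 [0.287 0.342]
disc 0.69 [ 0.347 -0.046]
disc 0.66 [ 0.63 -0.06]
oblong 0.62 [0.623 0.164]
```

The oblong is seated: the fit peaks clearly at a top height of 34 mm. Now the bottle; I go above it with the tool's x along its axis.

Request:
apply_moves(
  fingers=[1,1,1,1,1,1,1,1,1,1,1,1],
  travel=[
    [0,0,-0.6],
    [0,0,-0.6],
    [0,0,-0.6],
    [0,0,0],
    [0,0,0],
    [0,0,0],
    [0,0,0],
    [0,0,0],
    [0,0,0],
    [0,0,0],
    [0,0,0],
    [0,0,0],
  ],
  rotation=[
    [0,0,0],
    [0,0,1],
    [0,0,1],
    [0,0,1],
    [0,0,1],
    [0,0,1],
    [0,0,1],
    [0,0,1],
    [0,0,1],
    [0,0,1],
    [0,0,1],
    [0,0,1],
  ],
)

```text
time: 47.1
tool_pos: [0.6248, 0.1615, 0.1975]
tcp_rot: [-1.669, -2.659, 0.003]
wrist_force: [-0.0, 0.4, 0.2]
width: 0.998
grip_force: 0.0
```

Request:
apply_moves(
  fingers=[1,1,1,1,1,1,1,1,1,1],
  travel=[
    [0,0,0],
    [0,0,0],
    [0,0,0],
    [0,0,0],
    [0,0,0],
    [0,0,0],
    [0,0,0],
    [0,0,0],
    [0,0,0],
    [0,0,0],
  ],
  rotation=[
    [0,0,1],
    [0,0,1],
    [0,0,1],
    [0,0,1],
    [0,0,1],
    [0,0,1],
    [0,0,1],
    [0,0,0.9],
    [0,0,0],
    [0,0,0],
  ],
)

```text
time: 48.1
tool_pos: [0.6251, 0.1616, 0.1981]
tcp_rot: [-2.592, -1.774, 0.003]
wrist_force: [-0.3, -0.0, -0.5]
width: 1.002
grip_force: 0.0
```

Run:
```python
from h import *
go((.408,.328,.2),np.radians(68.5))
```

```text
turn z units 0.04 then shift [ 1.51 -5.26 -0.04] norm 5.47 | shift before turn [ 1.53 -5.25 -0.04] q6 0.59 yaw0 deg 68.8 tilt 0.11
```

Request:
apply_moves(
  fingers=[1,1,1,1,1,1,1,1,1,1],
  travel=[
    [0.1,-0.5,0],
    [0.2,-0.7,0],
    [0.2,-0.7,0],
    [0.2,-0.7,0],
    [0.2,-0.7,0],
    [0.2,-0.7,0],
    [0.2,-0.7,0],
    [0.2,-0.55,0],
    [0,0,0],
    [0,0,0],
  ],
  rotation=[
    [0,0,0],
    [0,0,0],
    [0,0,0],
    [0,0,0],
    [0,0,0],
    [0,0,0],
    [0,0,0],
    [0,0,0],
    [0,0,0],
    [0,0,0],
  ],
)

```text
time: 49.1
tool_pos: [0.408, 0.3274, 0.1991]
tcp_rot: [2.592, 1.775, -0.0]
wrist_force: [0.2, -0.9, 1.0]
width: 0.998
grip_force: 0.0
```

```bash
cat >> h.py <<'E'
def bottle(cam,P,a,name=None):
    c=read_camera(cam);r=regions_of(cam,"tall_bottle");print([(round(q["p"],2),q["bbox"]) for q in r][:3]);m=r[0]["mask"]
    cn=cv2.convexHull(np.vstack(cv2.findContours(m.astype(np.uint8),0,1)[0]));H=np.zeros(m.shape,np.uint8);cv2.fillConvexPoly(H,cn,1)
    b=np.array([[x,y,z] for x in(-.055,.05) for y in(-.023,.023) for z in(0,.046)]);t=np.linspace(0,6.28,24)
    k=np.array([[x,.014*np.cos(u),.023+.014*np.sin(u)] for x in(.05,.08) for u in t]);V=np.vstack([b,k])
    def pts(v): return cv2.convexHull(np.float32([proj(c,q) for q in R.from_euler("z",v[2]/10).apply(V)+[v[0]/100,v[1]/100,0]]))[:,0]
    def cost(v):
        I=np.zeros(m.shape,np.uint8);cv2.fillConvexPoly(I,np.int32(np.round(pts(v)*16)),1,shift=4);return 1-(H&I).sum()/(H|I).sum()
    v0=np.array([P[0]*100,P[1]*100,a*10]);o=minimize(cost,v0,method="Nelder-Mead",options=dict(initial_simplex=np.array([v0,v0+[1,0,0],v0+[0,1,0],v0+[0,0,1.]]),xatol=.005,fatol=1e-4))
    v=o.x/[100,100,10];print("origin",np.round(v[:2],4),"yaw",round(np.degrees(v[2]),1),"iou",round(1-o.fun,3))
    if name: d=c["image"].copy();cv2.polylines(d,[np.int32(pts(o.x))],True,(255,0,0),1);save(dict(image=d),name)
    return v
E
python3 - <<'E'
from h import *
print(pose()[1]);d=np.array([np.cos(1.195),np.sin(1.195)]);P=np.array([.408,.328])-.0125*d
bottle("wrist",P,1.195,"b1.png");bottle("top",P,1.195)
E
```

```text
[0.40804934 0.32740101 0.19914094]
[(0.59, [247.2, 102.7, 58.1, 150.1]), (0.41, [462.0, 186.1, 98.0, 192.5])]
origin [0.4036 0.3213] yaw 69.1 iou 0.961
[(0.89, [149.7, 228.4, 38.8, 25.1]), (0.26, [197.3, 90.0, 118.4, 95.5])]
origin [0.4038 0.3172] yaw 69.1 iou 0.772
```

View pics/b1.png

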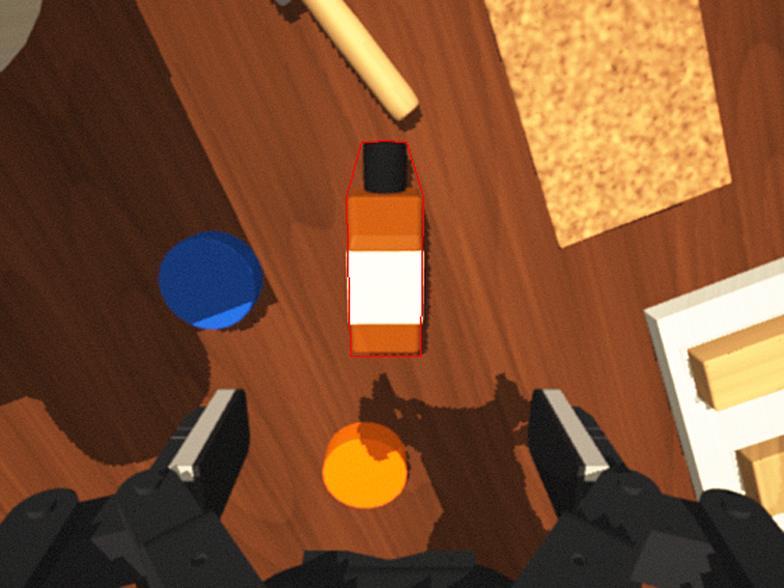

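The bottle outline fits closely: cap at (385,165), base at row 355, the brush handle beyond the cap at (405,105). I tilt the tool 25° toward the bottle's base to grasp below the shoulder.

Request:
apply_moves(
  fingers=[1,1,1,1,1,1,1,1,1],
  travel=[
    [0,0,0],
    [0,0,0],
    [0,0,0],
    [0,0,0],
    [0,0,0],
    [0.55,0,0],
    [0.55,-0.04,0],
    [0.5,0,0],
    [0,0,0],
  ],
  rotation=[
    [0,-0.85,0],
    [0,-0.85,0],
    [0,-0.85,0],
    [0,-0.8,0],
    [0,-0.8,0],
    [0,0,0],
    [0,0,0],
    [0,0,0],
    [0,0,0],
  ],
)

```text
time: 50.2
tool_pos: [0.4338, 0.3963, 0.163]
tcp_rot: [2.354, 1.607, -0.523]
wrist_force: [-0.6, -0.4, 0.0]
width: 0.999
grip_force: 0.0
```

```bash
cat >> h.py <<'E'
def go3(p,d=None,tilt=None):
    """general: shift (units) in present tool axes to TCP p; turn (units, tool axes) to azimuth d with tilt from straight down toward +d (rad)"""
    s,P,M,_=pose();print("tcp",np.round(P,4),"shift",np.round(M.T@(np.array(p)-P)/.05,2),"q",np.round(s["q"],2),"w",round(s["width"],3),"g",round(s["grip_force"],1),"F",np.round(s["wrist_force"],1))
    if d is not None:
        D=np.array([np.cos(d),np.sin(d),0]);u=np.array([0,0,1.]);y=np.array([np.sin(d),-np.cos(d),0]);z=-u*np.cos(tilt)+D*np.sin(tilt);N=np.c_[np.cross(y,z),y,z]
        print("turn",np.round(np.degrees(R.from_matrix(M.T@N).as_rotvec())/6,2))
E
python3 - <<'E'
from h import *
go3((.4078,.3325,.0128),np.radians(69.1),np.radians(-25))
E
```

```text
tcp [0.4338 0.3963 0.163 ] shift [ 0.02 -0.02  3.31] q [ 0.8   0.42  1.59 -0.17  1.54  1.21] w 0.999 g 0.0 F [-0.6 -0.4  0. ]
turn [-0.04 -0.   -0.06]
```

Request:
apply_moves(
  fingers=[1,1,1,1,1,1,1,1],
  travel=[
    [0.02,-0.02,0.5],
    [0,0,0.6],
    [0,0,0.6],
    [0,0,0.6],
    [0,0,0.6],
    [0,0,0.4],
    [0,0,0],
    [0,0,0],
  ],
  rotation=[
    [0,0,0],
    [0,0,0],
    [0,0,0],
    [0,0,0],
    [0,0,0],
    [0,0,0],
    [0,0,0],
    [0,0,0],
  ],
)

```text
time: 51.0
tool_pos: [0.4075, 0.3314, 0.0161]
tcp_rot: [2.355, 1.606, -0.52]
wrist_force: [-0.3, 1.2, -0.5]
width: 0.998
grip_force: 0.0
```

Run:
```python
from h import *
go3((.4078,.3325,.0128),np.radians(69.1),np.radians(-25))
```

```text
tcp [0.4075 0.3314 0.0161] shift [ 0.05 -0.    0.05] q [ 0.75  0.47  1.82 -0.19  1.25  1.23] w 0.998 g 0.0 F [-0.3  1.2 -0.5]
turn [-0.04 -0.01 -0.08]
```

Request:
apply_moves(
  fingers=[0,0,0,0,0,0,0,0,0],
  travel=[
    [0,0,0],
    [0,0,0],
    [0,0,0],
    [0,0,0],
    [0,0,0],
    [0,0,0],
    [0,0,0],
    [0,0,0],
    [0,0,0],
  ],
  rotation=[
    [0,0,0],
    [0,0,0],
    [0,0,0],
    [0,0,0],
    [0,0,0],
    [0,0,0],
    [0,0,0],
    [0,0,0],
    [0,0,0],
  ],
  newtons=60,
)

```text
time: 51.9
tool_pos: [0.4083, 0.3334, 0.0169]
tcp_rot: [2.356, 1.608, -0.515]
wrist_force: [0.9, 2.6, 6.7]
width: 0.532
grip_force: 63.0
```

Request:
apply_moves(
  fingers=[0,0,0,0,0,0,0,0,0],
  travel=[
    [-0.1,0,-0.2],
    [-0.2,0,-0.4],
    [-0.2,0,-0.5],
    [-0.2,0,-0.5],
    [-0.2,0,-0.5],
    [-0.2,0,-0.5],
    [-0.1,0,-0.3],
    [0,0,0],
    [0,0,0],
  ],
  rotation=[
    [0,0,0],
    [0,0,0],
    [0,0,0],
    [0,0,0],
    [0,0,0],
    [0,0,0],
    [0,0,0],
    [0,0,0],
    [0,0,0],
  ],
)

```text
time: 52.8
tool_pos: [0.4091, 0.3379, 0.1716]
tcp_rot: [2.355, 1.607, -0.521]
wrist_force: [0.1, -0.2, -2.3]
width: 0.529
grip_force: 62.2
```

Run:
```python
from h import *
go3((.45,.30,.20),np.radians(34),np.radians(-25))
```

```text
tcp [0.4091 0.3379 0.1716] shift [-0.61  1.04 -0.34] q [ 0.76  0.31  1.72 -0.18  1.51  1.18] w 0.529 g 62.2 F [ 0.1 -0.2 -2.3]
turn [ 2.43 -0.01  5.24]
```

Request:
apply_moves(
  fingers=[0,0,0,0,0,0,0,0],
  travel=[
    [0,0,0],
    [0,0,0],
    [0,0,0],
    [0,0,0],
    [0,0,0],
    [0,0,0],
    [0,0,0],
    [0,0,0],
  ],
  rotation=[
    [0.35,0,0.75],
    [0.35,0,0.75],
    [0.35,0,0.75],
    [0.35,0,0.75],
    [0.35,0,0.75],
    [0.35,0,0.75],
    [0.35,0,0.75],
    [0,0,0],
  ],
)

```text
time: 53.6
tool_pos: [0.409, 0.3366, 0.1701]
tcp_rot: [2.822, 0.857, -0.63]
wrist_force: [-0.6, -0.8, -2.8]
width: 0.531
grip_force: 62.2
```

Request:
apply_moves(
  fingers=[0,0,0,0,0,0,0,0,0,0,0],
  travel=[
    [0,0,0],
    [0,0,0],
    [0,0,0],
    [0,0,0],
    [0,0,0],
    [0,0,0],
    [0,0,0],
    [0,0,0],
    [0,0,0],
    [0,0,0],
    [0,0,0],
  ],
  rotation=[
    [0,1,0],
    [0,1,0],
    [0,1,0],
    [0,1,0],
    [0,1,0],
    [0,1,0],
    [0,1,0],
    [0,1,0],
    [0,1,0],
    [0,1,0],
    [0,0,0],
  ],
)

```text
time: 54.7
tool_pos: [0.404, 0.3344, 0.1656]
tcp_rot: [-2.722, -0.833, -0.845]
wrist_force: [-1.5, -0.8, -2.8]
width: 0.532
grip_force: 62.2
```

Run:
```python
from h import *
go3((.575,.3735,.16),np.radians(34),np.radians(65))
```

```text
tcp [0.404  0.3344 0.1656] shift [2.63 1.26 1.94] q [ 0.68 -0.32  2.42 -0.11  0.45  1.74] w 0.532 g 62.2 F [-1.5 -0.8 -2.8]
turn [0.01 5.09 0.01]
```

Request:
apply_moves(
  fingers=[0,0,0,0,0,0,0,0,0],
  travel=[
    [0.28,0.16,0.24],
    [0.4,0.2,0.3],
    [0.4,0.2,0.3],
    [0.4,0.2,0.3],
    [0.4,0.2,0.3],
    [0.4,0.2,0.3],
    [0.35,0.1,0.2],
    [0,0,0],
    [0,0,0],
  ],
  rotation=[
    [0,0,0],
    [0,0,0],
    [0,0,0],
    [0,0,0],
    [0,0,0],
    [0,0,0],
    [0,0,0],
    [0,0,0],
    [0,0,0],
  ],
)

```text
time: 55.6
tool_pos: [0.5802, 0.3771, 0.1673]
tcp_rot: [-2.717, -0.828, -0.853]
wrist_force: [-0.9, 0.2, -1.6]
width: 0.533
grip_force: 62.1
```

Request:
apply_moves(
  fingers=[0,0,0,0,0,0,0,0],
  travel=[
    [0,0,0],
    [0,0,0],
    [0,0,0],
    [0,0,0],
    [0,0,0],
    [0,0,0],
    [0,0,0],
    [0,0,0],
  ],
  rotation=[
    [0,0.85,0],
    [0,0.85,0],
    [0,0.85,0],
    [0,0.85,0],
    [0,0.85,0],
    [0,0.84,0],
    [0,0,0],
    [0,0,0],
  ],
)

```text
time: 56.4
tool_pos: [0.5681, 0.3958, 0.168]
tcp_rot: [-2.5, -0.802, -1.1]
wrist_force: [-0.8, 0.6, -1.7]
width: 0.528
grip_force: 62.2
```

Run:
```python
from h import *
go3((.575,.3735,.085),np.radians(34),np.radians(65))
c=read_camera("scene");m=proj(c,[.57,.37,.1]);x,y=map(int,m);save(c,"b2.png",4,(x-80,y-70,x+80,y+70));cc=read_camera("wrist");save(cc,"b2w.png",1)
```

```text
tcp [0.5681 0.3958 0.168 ] shift [-1.33  0.51  0.97] q [ 0.51 -0.    2.27  1.29  0.13  0.23] w 0.528 g 62.2 F [-0.8  0.6 -1.7]
turn [-0.6   2.79 -0.1 ]
```

View pics/b2.png

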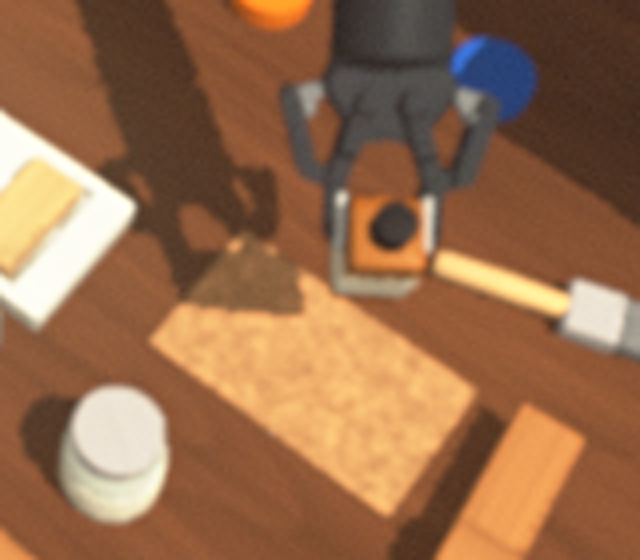

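The scene crop shows the bottle held nearly upright (cap at (395,228)), close to the mat's near corner and the brush handle. The wrist is near its singularity (q5 ≈ 0.13), so I finish the turn slowly.

Request:
apply_moves(
  fingers=[0,0,0,0,0,0,0,0,0,0],
  travel=[
    [0,0,0],
    [0,0,0],
    [0,0,0],
    [0,0,0],
    [0,0,0],
    [0,0,0],
    [0,0,0],
    [0,0,0],
    [0,0,0],
    [0,0,0],
  ],
  rotation=[
    [-0.1,0.2,0],
    [-0.1,0.3,0],
    [-0.1,0.3,0],
    [-0.1,0.4,0],
    [-0.1,0.4,0],
    [-0.1,0.4,0],
    [0,0.4,0],
    [0,0.4,0],
    [0,0,0],
    [0,0,0],
  ],
)

```text
time: 57.5
tool_pos: [0.5652, 0.4022, 0.1683]
tcp_rot: [-2.352, -0.738, -1.338]
wrist_force: [-0.1, -0.1, -1.6]
width: 0.528
grip_force: 62.2
```

Run:
```python
from h import *
go3((.575,.3735,.14),np.radians(34),np.radians(65))
```

```text
tcp [0.5652 0.4022 0.1683] shift [-0.56  0.6   0.12] q [ 0.53  0.03  2.38  2.83  0.32 -1.29] w 0.528 g 62.2 F [-0.1 -0.1 -1.6]
turn [-0.43  0.86 -0.13]
```

Request:
apply_moves(
  fingers=[0,0,0,0,0],
  travel=[
    [0,0,0],
    [0,0,0],
    [0,0,0],
    [0,0,0],
    [0,0,0],
  ],
  rotation=[
    [-0.15,0.3,-0.04],
    [-0.14,0.28,-0.05],
    [-0.14,0.28,-0.04],
    [0,0,0],
    [0,0,0],
  ],
)

```text
time: 58.0
tool_pos: [0.5656, 0.4028, 0.1693]
tcp_rot: [-2.306, -0.705, -1.471]
wrist_force: [0.4, 0.2, -0.6]
width: 0.528
grip_force: 62.2
```

Run:
```python
from h import *
go3((.575,.3735,.10),np.radians(34),np.radians(65))
```

```text
tcp [0.5656 0.4028 0.1693] shift [-1.33  0.59  0.43] q [ 0.57  0.06  2.42  3.1   0.47 -1.54] w 0.528 g 62.2 F [ 0.4  0.2 -0.6]
turn [-0.01 -0.02 -0.01]
```

Run:
```python
from h import *
go3((.59,.395,.1693));go3((.59,.395,.085))
c=read_camera("wrist")
```

```text
tcp [0.5656 0.4028 0.1693] shift [0.13 0.4  0.29] q [ 0.57  0.06  2.42  3.1   0.47 -1.54] w 0.528 g 62.2 F [ 0.4  0.2 -0.6]
tcp [0.5656 0.4028 0.1693] shift [-1.39  0.4   1.  ] q [ 0.57  0.06  2.42  3.1   0.47 -1.54] w 0.528 g 62.2 F [ 0.4  0.2 -0.6]
```

Request:
apply_moves(
  fingers=[0,0,0,0,0,0,0,0,0],
  travel=[
    [0.07,0.2,0.15],
    [0.06,0.2,0.14],
    [-0.3,0,0.14],
    [-0.3,0,0.14],
    [-0.3,0,0.14],
    [-0.3,0,0.14],
    [-0.3,0,0.14],
    [0,0,0],
    [0,0,0],
  ],
  rotation=[
    [0,0,0],
    [0,0,0],
    [0,0,0],
    [0,0,0],
    [0,0,0],
    [0,0,0],
    [0,0,0],
    [0,0,0],
    [0,0,0],
  ],
)

```text
time: 58.95
tool_pos: [0.5904, 0.3948, 0.0862]
tcp_rot: [-2.306, -0.704, -1.472]
wrist_force: [0.4, 0.1, -1.2]
width: 0.53
grip_force: 62.2
```

Run:
```python
from h import *
go3((.59,.395,.073),np.radians(34),np.radians(65))
```

```text
tcp [0.5904 0.3948 0.0862] shift [-0.24 -0.01  0.11] q [ 0.52  0.29  2.4   3.04  0.69 -1.52] w 0.53 g 62.2 F [ 0.4  0.1 -1.2]
turn [-0.   -0.02 -0.01]
```

Request:
apply_moves(
  fingers=[0,0,0,0,0],
  travel=[
    [-0.09,0,0.04],
    [-0.07,0,0.03],
    [-0.06,0,0.03],
    [0,0,0],
    [0,0,0],
  ],
  rotation=[
    [0,0,0],
    [0,0,0],
    [0,0,0],
    [0,0,0],
    [0,0,0],
  ],
)

```text
time: 59.45
tool_pos: [0.5898, 0.3945, 0.0737]
tcp_rot: [-2.306, -0.704, -1.472]
wrist_force: [0.6, -0.8, -1.5]
width: 0.531
grip_force: 62.2
```

Request:
apply_moves(
  fingers=[0,0,0],
  travel=[
    [-0.03,0,0.015],
    [0,0,0],
    [0,0,0],
  ],
  rotation=[
    [0,0,0],
    [0,0,0],
    [0,0,0],
  ],
)

```text
time: 59.75
tool_pos: [0.5903, 0.3948, 0.0728]
tcp_rot: [-2.305, -0.703, -1.474]
wrist_force: [0.1, -1.2, 0.7]
width: 0.532
grip_force: 62.3
```

Request:
apply_moves(
  fingers=[0,0,0],
  travel=[
    [-0.03,0,0.015],
    [0,0,0],
    [0,0,0],
  ],
  rotation=[
    [0,0,0],
    [0,0,0],
    [0,0,0],
  ],
)

```text
time: 60.05
tool_pos: [0.5911, 0.3951, 0.0728]
tcp_rot: [-2.302, -0.702, -1.478]
wrist_force: [-3.6, -1.9, 6.7]
width: 0.526
grip_force: 63.2
```

Request:
apply_moves(
  fingers=[0.56,0.6,0.65,0.7,0.8,0.9,0.9],
  travel=[
    [0,0,0],
    [0,0,0],
    [0,0,0],
    [0,0,0],
    [0,0,0],
    [0,0,0],
    [0,0,0],
  ],
  rotation=[
    [0,0,0],
    [0,0,0],
    [0,0,0],
    [0,0,0],
    [0,0,0],
    [0,0,0],
    [0,0,0],
  ],
)

```text
time: 60.75
tool_pos: [0.5899, 0.3945, 0.0703]
tcp_rot: [-2.306, -0.704, -1.472]
wrist_force: [0.0, 0.1, -0.6]
width: 0.895
grip_force: 0.0
```

Run:
```python
from h import *
go3((.45,.30,.2))
for n in("wrist","scene"):
    c=read_camera(n)
    for z in(.004,.059,.109,.139): print(n,z,np.round(proj(c,[.585,.392,z])),end=" ")
    for r in regions_of(n,"tall_bottle")[:3]: print(round(r["p"],2),np.round(r["bbox"]))
    for r in tip_of(n,"tall_bottle")[:3]: print("tip",round(r["p"],2),np.round(r["location"]))
```

```text
tcp [0.5899 0.3945 0.0703] shift [ 0.93  0.   -4.16] q [ 0.52  0.33  2.4   3.05  0.72 -1.53] w 0.895 g 0.0 F [ 0.   0.1 -0.6]
wrist 0.004 [278. 356.] wrist 0.059 [279. 305.] wrist 0.109 [279. 234.] wrist 0.139 [280. 170.] 0.86 [213. 146. 133. 245.]
tip 0.62 [277. 301.]
scene 0.004 [371. 298.] scene 0.059 [375. 290.] scene 0.109 [378. 281.] scene 0.139 [380. 276.] 0.56 [366. 270.  19.  36.]
tip 0.58 [373. 287.]
tip 0.37 [210. 112.]
```

The bottle stands where it was planned. I back off along the tool axis, then turn the tool back down.

Request:
apply_moves(
  fingers=[1,1,1,1,1,1,1,1],
  travel=[
    [0,0,-0.2],
    [0,0,-0.5],
    [0,0,-0.6],
    [0,0,-0.6],
    [0,0,-0.5],
    [0.6,0,-0.3],
    [0.6,0,-0.3],
    [0.6,0,-0.3],
  ],
  rotation=[
    [0,0,0],
    [0,0,0],
    [0,0,0],
    [0,0,0],
    [0,0,0],
    [0,0,0],
    [0,0,0],
    [0,0,0],
  ],
)

```text
time: 61.85
tool_pos: [0.5143, 0.3431, 0.2233]
tcp_rot: [-2.315, -0.706, -1.462]
wrist_force: [-0.3, 0.9, -0.3]
width: 0.999
grip_force: 0.0
```

Request:
apply_moves(
  fingers=[1,1,1,1,1,1,1,1,1,1,1,1],
  travel=[
    [0,0,0],
    [0,0,0],
    [0,0,0],
    [0,0,0],
    [0,0,0],
    [0,0,0],
    [0,0,0],
    [0,0,0],
    [0,0,0],
    [0,0,0],
    [0,0,0],
    [0,0,0],
  ],
  rotation=[
    [0,-0.5,0],
    [0,-0.5,0],
    [0,-0.5,0],
    [0,-0.5,0],
    [0,-0.5,0],
    [0,-0.5,0],
    [0,-0.5,0],
    [0,-0.5,0],
    [0,-0.5,0],
    [0,-0.5,0],
    [0,-0.5,0],
    [0,-0.5,0],
  ],
)

```text
time: 63.05
tool_pos: [0.5036, 0.3611, 0.2216]
tcp_rot: [-2.546, -0.826, -1.034]
wrist_force: [0.2, 0.1, 0.1]
width: 1.002
grip_force: 0.0
```

Run:
```python
from h import *
go3((.45,.28,.30),np.radians(34),0)
c=read_camera("scene");print([np.round(r["bbox"]) for r in regions_of("scene","tall_bottle")[:1]])
```

```text
tcp [0.5036 0.3611 0.2216] shift [-0.17  0.6  -2.42] q [ 0.52 -0.23  2.32  0.39  0.29  1.13] w 1.002 g 0.0 F [0.2 0.1 0.1]
turn [-0.5  -7.47  0.31]
[array([367., 271.,  22.,  35.])]
```

Request:
apply_moves(
  fingers=[1,1,1,1,1,1,1,1,1,1,1],
  travel=[
    [0,0,-0.5],
    [0,0,-0.5],
    [0,0,0],
    [0,0,0],
    [0,0,0],
    [0,0,0],
    [0,0,0],
    [0,0,0],
    [0,0,0],
    [0,0,0],
    [0,0,0],
  ],
  rotation=[
    [0,0,0],
    [0,0,0],
    [-0.05,-0.9,0.04],
    [-0.06,-0.9,0.04],
    [-0.06,-0.95,0.04],
    [-0.06,-0.95,0.04],
    [-0.06,-0.95,0.04],
    [-0.06,-0.95,0.04],
    [-0.06,-0.95,0.04],
    [-0.06,-0.92,0.03],
    [0,0,0],
  ],
)

```text
time: 64.25
tool_pos: [0.4775, 0.3417, 0.2565]
tcp_rot: [-2.995, -0.923, -0.0]
wrist_force: [-0.4, 0.0, 0.4]
width: 1.002
grip_force: 0.0
```

Run:
```python
from h import *
go3((.44,-.335,.25),np.radians(34),0);go((.44,-.335,.25),0.)
```

```text
tcp [0.4775 0.3417 0.2565] shift [-8.24 10.76  0.04] q [0.57 0.08 1.77 0.01 1.29 1.55] w 1.002 g 0.0 F [-0.4  0.   0.4]
turn [-0.07 -0.02  0.04]
turn z units 5.71 then shift [-0.75 13.53  0.13] norm 13.56 | shift before turn [-8.24 10.76  0.13] q6 1.55 yaw0 deg 34.3 tilt 0.42
```

Request:
apply_moves(
  fingers=[1,1,1,1,1,1,1,1,1,1,1,1],
  travel=[
    [0,0,0],
    [0,0,0],
    [0,0,0],
    [0,0,0],
    [0,0,0],
    [0,0,0],
    [-0.1,0.7,0],
    [-0.1,0.8,0],
    [-0.1,0.8,0],
    [-0.1,0.8,0],
    [0,0.8,0],
    [0,0.8,0],
  ],
  rotation=[
    [-0.07,-0.02,0.95],
    [0,0,0.95],
    [0,0,0.95],
    [0,0,0.95],
    [0,0,0.95],
    [0,0,0.96],
    [0,0,0],
    [0,0,0],
    [0,0,0],
    [0,0,0],
    [0,0,0],
    [0,0,0],
  ],
)

```text
time: 65.45
tool_pos: [0.4548, 0.1043, 0.2577]
tcp_rot: [-3.14, 0.0, -0.008]
wrist_force: [0.1, -1.0, 0.6]
width: 0.998
grip_force: 0.0
```

Request:
apply_moves(
  fingers=[0,0,0,0,0,0,0,0,0,0,0,0],
  travel=[
    [0,0.8,0],
    [0,0.8,0],
    [0,0.8,0],
    [0,0.8,0],
    [0,0.8,0],
    [-0.1,0.8,0],
    [-0.1,0.8,0],
    [-0.1,0.8,0],
    [-0.1,0.8,0],
    [0,0.6,0],
    [0,0.8,0],
    [0,0,0],
  ],
  rotation=[
    [0,0,0],
    [0,0,0],
    [0,0,0],
    [0,0,0],
    [0,0,0],
    [0,0,0],
    [0,0,0],
    [0,0,0],
    [0,0,0],
    [0,0,0],
    [0,0,0],
    [0,0,0],
  ],
)

```text
time: 66.65
tool_pos: [0.4346, -0.3276, 0.2586]
tcp_rot: [3.139, -0.008, 0.01]
wrist_force: [1.4, -0.1, 0.2]
width: 0.003
grip_force: 0.0
```

Run:
```python
from h import *
np.set_printoptions(precision=4,suppress=True)
c=read_camera("wrist");s=pose();print(s[1],np.degrees(s[3]))
for t in("key_square_top","key_bar_top","key_round_top"):
    for r in tip_of("wrist",t)[:3]: print(t,round(r["p"],2),np.round(r["location"]),at(c,r["location"],.049)[:2])
w=(c["image"].min(2)>150).astype(np.uint8);n,l,st,ce=cv2.connectedComponentsWithStats(w)
for i in range(1,n):
    if st[i,4]>150: print("white",np.round(ce[i]),st[i],at(c,ce[i],.049)[:2])
cv2.imwrite("pics/k.png",cv2.cvtColor(c["image"],cv2.COLOR_RGB2BGR))
# blanks and bottle still in place, from the top camera
c=read_camera("top")
for t,z in(("disc",.022),("square",.022),("oblong",.022),("tall_bottle",.059)):
    for r in tip_of("top",t)[:4]: print(t,round(r["p"],2),at(c,r["location"],z)[:2])
```

```text
[ 0.4346 -0.3254  0.2585] -0.2575532649399682
key_square_top 0.6 [351. 133.] [ 0.4764 -0.3994]
key_bar_top 0.8 [214. 140.] [ 0.4703 -0.2644]
key_round_top 0.73 [283. 136.] [ 0.4735 -0.3326]
white [27. 13.] [   0    0   59   27 1466] [ 0.5828 -0.1059]
white [497.  22.] [ 467    0   66   47 1996] [ 0.5733 -0.5248]
white [280. 128.] [ 171   78  219  108 7096] [ 0.4817 -0.3294]
white [214. 139.] [ 199  110   31   60 1461] [ 0.471  -0.2645]
white [350. 132.] [ 332  112   38   40 1408] [ 0.4776 -0.3988]
white [282. 136.] [ 262  114   42   44 1430] [ 0.474  -0.3318]
disc 0.95 [ 0.6375 -0.0549]
disc 0.93 [0.3154 0.1655]
disc 0.88 [0.2871 0.3507]
square 0.55 [0.6278 0.0595]
oblong 0.91 [0.6278 0.1599]
tall_bottle 0.91 [0.5823 0.3915]
tall_bottle 0.66 [ 0.3622 -0.5153]
tall_bottle 0.39 [ 0.4694 -0.261 ]
tall_bottle 0.3 [0.722  0.3047]
```

Run:
```python
from h import *
c=read_camera("top")
for k,P in(("disc",(.638,-.052)),("square",(.634,.0535)),("oblong",(.627,.162))): seated(c,k,P,.0375,22)
go((.4775,-.399,.075))
```

```text
disc
  [291. 159.]
  (0.03, np.float64(0.6365), np.float64(-0.0549), np.float64(0.1691), np.float64(0.9621))
  (0.034, np.float64(0.6359), np.float64(-0.0548), np.float64(0.2313), np.float64(0.9586))
  (0.038, np.float64(0.6358), np.float64(-0.0546), np.float64(0.1317), np.float64(0.9522))
  (0.044, np.float64(0.6352), np.float64(-0.0545), np.float64(0.2317), np.float64(0.9399))
square
  [256. 161.]
  (0.03, np.float64(0.6329), np.float64(0.0508), np.float64(-0.0015), np.float64(0.9115))
  (0.034, np.float64(0.634), np.float64(0.0504), np.float64(0.0093), np.float64(0.8998))
  (0.038, np.float64(0.6312), np.float64(0.0504), np.float64(-0.0163), np.float64(0.8979))
  (0.044, np.float64(0.6325), np.float64(0.0502), np.float64(-0.0066), np.float64(0.8799))
oblong
  [219. 164.]
  (0.03, np.float64(0.6303), np.float64(0.1566), np.float64(0.0387), np.float64(0.9072))
  (0.034, np.float64(0.6307), np.float64(0.1564), np.float64(0.032), np.float64(0.9087))
  (0.038, np.float64(0.6283), np.float64(0.1558), np.float64(0.0348), np.float64(0.909))
  (0.044, np.float64(0.6301), np.float64(0.1554), np.float64(0.036), np.float64(0.9056))
turn z units -0.0 then shift [0.84 1.5  3.69] norm 4.07 | shift before turn [0.84 1.5  3.69] q6 0.89 yaw0 deg -0.1 tilt 0.27
```

All three blanks read in place. Now the keys, square first.

Request:
apply_moves(
  fingers=[0,0,0,0,0,0,0,0,0],
  travel=[
    [0.2,0.4,0.5],
    [0.3,0.5,0.6],
    [0.34,0.6,0.6],
    [0,0,0.6],
    [0,0,0.6],
    [0,0,0.5],
    [0,0,0.29],
    [0,0,0],
    [0,0,0],
  ],
  rotation=[
    [0,0,0],
    [0,0,0],
    [0,0,0],
    [0,0,0],
    [0,0,0],
    [0,0,0],
    [0,0,0],
    [0,0,0],
    [0,0,0],
  ],
)

```text
time: 68.05
tool_pos: [0.4785, -0.4006, 0.0759]
tcp_rot: [3.139, -0.004, 0.007]
wrist_force: [-0.3, -0.5, -0.1]
width: 0.002
grip_force: 0.0
```

Run:
```python
from h import *
print(pose()[1]);go((.4775,-.399,.040))
```

```text
[ 0.47845914 -0.40063643  0.07593539]
turn z units -0.0 then shift [-0.02 -0.03  0.72] norm 0.72 | shift before turn [-0.02 -0.03  0.72] q6 0.84 yaw0 deg -0.1 tilt 0.29
```

Request:
apply_moves(
  fingers=[0,0,0,0,0,0,0],
  travel=[
    [-0.02,-0.03,0.3],
    [0,0,0.2],
    [0,0,0.1],
    [0,0,0.1],
    [0,0,0.04],
    [0,0,0],
    [0,0,0],
  ],
  rotation=[
    [0,0,0],
    [0,0,0],
    [0,0,0],
    [0,0,0],
    [0,0,0],
    [0,0,0],
    [0,0,0],
  ],
)

```text
time: 68.75
tool_pos: [0.477, -0.399, 0.0409]
tcp_rot: [3.14, -0.004, 0.005]
wrist_force: [-5.8, 4.8, 16.3]
width: -0.002
grip_force: 8.3
```

Request:
apply_moves(
  fingers=[0,0,0,0,0,0,0,0,0],
  travel=[
    [0,0,-0.3],
    [0,0,-0.5],
    [0,0,0],
    [0,-0.5,0],
    [-0.06,-0.6,0],
    [-0.06,-0.6,0],
    [0,-0.6,0],
    [0,-0.4,0],
    [0,0,0],
  ],
  rotation=[
    [0,0,0],
    [0,0,0],
    [0,0,0],
    [0,0,0],
    [0,0,0],
    [0,0,0],
    [0,0,0],
    [0,0,0],
    [0,0,0],
  ],
)

```text
time: 69.65
tool_pos: [0.4703, -0.2613, 0.0768]
tcp_rot: [3.141, -0.001, 0.003]
wrist_force: [1.3, -0.6, -0.7]
width: 0.005
grip_force: 0.0
```

Run:
```python
from h import *
print(pose()[1],pose()[0]["wrist_force"]);go((.471,-.2645,.040))
```

```text
[ 0.47031691 -0.26134948  0.07681754] [ 1.25398789 -0.61584711 -0.66566075]
turn z units -0.0 then shift [0.01 0.06 0.74] norm 0.74 | shift before turn [0.01 0.06 0.74] q6 1.02 yaw0 deg -0.0 tilt 0.1
```

Request:
apply_moves(
  fingers=[0,0,0,0,0,0,0,0],
  travel=[
    [0,0.05,0.2],
    [0,0,0.2],
    [0,0,0.1],
    [0,0,0.1],
    [0,0,0.1],
    [0,0,0.06],
    [0,0,0],
    [0,0,0],
  ],
  rotation=[
    [0,0,0],
    [0,0,0],
    [0,0,0],
    [0,0,0],
    [0,0,0],
    [0,0,0],
    [0,0,0],
    [0,0,0],
  ],
)

```text
time: 70.45
tool_pos: [0.4707, -0.267, 0.041]
tcp_rot: [3.139, -0.004, 0.003]
wrist_force: [-7.3, 0.7, 11.5]
width: 0.002
grip_force: 5.5
```

Request:
apply_moves(
  fingers=[0,0,0,0,0,0,0,0],
  travel=[
    [0,0,-0.3],
    [0,0,-0.5],
    [0,0,0],
    [0.03,0.5,0],
    [0.03,0.5,0],
    [0,0.3,0],
    [0,0,0],
    [0,0,0],
  ],
  rotation=[
    [0,0,0],
    [0,0,0],
    [0,0,0],
    [0,0,0],
    [0,0,0],
    [0,0,0],
    [0,0,0],
    [0,0,0],
  ],
)

```text
time: 71.25
tool_pos: [0.4737, -0.331, 0.0795]
tcp_rot: [3.141, -0.006, 0.004]
wrist_force: [-0.2, 0.6, 0.1]
width: 0.003
grip_force: 0.0
```

Run:
```python
from h import *
print(pose()[1],pose()[0]["wrist_force"]);go((.474,-.332,.040))
c=read_camera("top");print([np.round(at(c,r["location"],.059)[:2],3) for r in tip_of("top","tall_bottle")[:2]])
for k,P in(("disc",(.638,-.052)),("square",(.634,.0535)),("oblong",(.627,.162))): seated(c,k,P,.0375,22)
```

```text
[ 0.47366015 -0.33098262  0.07947147] [-0.18101959  0.58206382  0.11707084]
turn z units -0.0 then shift [0.01 0.02 0.79] norm 0.79 | shift before turn [0.01 0.02 0.79] q6 0.92 yaw0 deg -0.2 tilt 0.17
[array([0.63 , 0.161]), array([0.591, 0.406])]
disc
  [291. 159.]
  (0.03, np.float64(0.6364), np.float64(-0.0548), np.float64(0.1291), np.float64(0.9599))
  (0.034, np.float64(0.6359), np.float64(-0.0549), np.float64(0.2286), np.float64(0.9568))
  (0.038, np.float64(0.6354), np.float64(-0.0546), np.float64(0.2475), np.float64(0.9494))
  (0.044, np.float64(0.6353), np.float64(-0.0545), np.float64(0.1762), np.float64(0.9377))
square
  [256. 161.]
  (0.03, np.float64(0.6335), np.float64(0.0508), np.float64(-0.0035), np.float64(0.9066))
  (0.034, np.float64(0.634), np.float64(0.0496), np.float64(0.0391), np.float64(0.8972))
  (0.038, np.float64(0.6333), np.float64(0.0493), np.float64(0.0606), np.float64(0.8884))
  (0.044, np.float64(0.6316), np.float64(0.0495), np.float64(0.0412), np.float64(0.8751))
oblong
  [219. 164.]
  (0.03, np.float64(0.6308), np.float64(0.1563), np.float64(0.0459), np.float64(0.906))
  (0.034, np.float64(0.6305), np.float64(0.1564), np.float64(0.0324), np.float64(0.9079))
  (0.038, np.float64(0.6297), np.float64(0.1558), np.float64(0.035), np.float64(0.9077))
  (0.044, np.float64(0.6279), np.float64(0.1552), np.float64(0.0355), np.float64(0.9037))
```

Everything unchanged; I press the round key and lift off.

Request:
apply_moves(
  fingers=[0,0,0,0,0,0,0,0],
  travel=[
    [0,0.02,0.25],
    [0,0,0.2],
    [0,0,0.1],
    [0,0,0.1],
    [0,0,0.1],
    [0,0,0.07],
    [0,0,0],
    [0,0,0],
  ],
  rotation=[
    [0,0,0],
    [0,0,0],
    [0,0,0],
    [0,0,0],
    [0,0,0],
    [0,0,0],
    [0,0,0],
    [0,0,0],
  ],
)

```text
time: 72.15
tool_pos: [0.4738, -0.332, 0.0409]
tcp_rot: [3.141, -0.004, 0.004]
wrist_force: [-5.4, 5.5, 14.2]
width: -0.004
grip_force: 7.7
```

Request:
apply_moves(
  fingers=[0,0,0,0,0,0,0,0],
  travel=[
    [0,0,-0.3],
    [0,0,-0.6],
    [0,0,-0.7],
    [0,0,-0.8],
    [0,0,-0.8],
    [0,0,0],
    [0,0,0],
    [0,0,0],
  ],
  rotation=[
    [0,0,0],
    [0,0,0],
    [0,0,0],
    [0,0,0],
    [0,0,0],
    [0,0,0],
    [0,0,0],
    [0,0,0],
  ],
)

```text
time: 72.95
tool_pos: [0.473, -0.3318, 0.1979]
tcp_rot: [3.14, -0.004, 0.004]
wrist_force: [-1.3, 0.2, -0.3]
width: 0.001
grip_force: 0.0
```

Run:
```python
from h import *
c=read_camera("scene");print([(round(r["p"],2),np.round(r["bbox"])) for r in regions_of("scene","tall_bottle")[:2]])
print(finish_job())
```

```text
[(0.84, array([363., 271.,  23.,  35.]))]
the job is handed in; nothing more can be done
None
```

The job is handed in. The three blanks lie in their nests, the tall bottle stands on the mat (the short bottle was not in the scene), and I pressed the keys in the order square, bar, round. Measurements agreed with this, but no verdict came back.

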